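# Set a stop screw over a setting block

## Task

Slide the steel setting block along its track until the middle part of its top lies under the stop's nose, then with the flat-blade driver from its stand turn the slotted stop screw down until the block just drags beneath the nose: sliding it should take about twice the force it takes when free, and the nose must never be jammed onto it. Leave the block under the nose, put the driver back upright in its stand, keep your fingers off the stop and leave the other things on the bench where they are.

Things in the scene. Friction and masses are not known exactly. Their poses are not given: they have to be found in the camera images.
- stop: Fixed dark steel stop: a post with an arm over the track; the slotted screw through the arm's end carries a sprung nose that faces the block. Origin: on the table straight below the screw's axis; x along the track in the direction in which the block is pushed in, z up. Post 30 x 28 mm, 64 mm tall, 56 mm to the -y side, on a foot 50 x 45 mm, 10 mm thick. Arm 26 mm wide (x), 14 mm thick.
- stop_arm (a point): Fixed point: top of the stop's arm (64 mm up) on the screw's axis. Below the arm hangs the nose: steel, 7 mm across, round end, 60.5 to 63.5 mm below the top of the screw's head. How much differs each time and is not known, so the setting must be felt. At the start it clears the block by 1.5 to 6.5 mm. Sprung: once touching it yields 1 mm per 2.5 N; above 12 N it is jammed.
- slot (a point): Centre of the top of the brass screw head (20 mm across, 10 mm thick; 87 to 89 mm above the table at the start, can go down to 76 mm). A slot 5 mm wide, 6 mm deep, open at both ends, crosses it along this point's x axis; z up. Turns and sinks with the screw: clockwise from above lowers it and the nose, 12 mm a full turn (quick thread). Turns with about 0.06 N m and stays where left.
- track: Fixed grey track: floor plate 6 mm thick, 300 mm long, 60 mm wide, with two side rails (10 mm wide, tops 14 mm above the table) 38 mm apart. Same origin and axes as the stop: it runs from x = -200 to +100 mm.
- block: Loose steel setting block in the track: 110 (x) x 36 (y) x 16 mm, 0.55 kg (give or take a tenth), top 22 mm above the table. Origin: centre of the underside; x along it, towards the stop. Lightly oiled: friction about 0.5, above and below, differs by a fifth. Sliding it takes twice the free force when the nose presses with half its weight (2.7 N), the wanted setting.
- block_tab (a point): Top centre of the block's upright tab: 10 (x) x 24 (y) mm, 28 mm tall, standing on the block's top flush with its rear (-x) end; 50 mm above the table, 50 mm behind the block's centre. The block can be pushed on its rear face or by the tab; axes as the block.
- driver: Loose flat-blade driver, 110 mm long, 90 g: blade 14 mm wide (x) and 3 mm thick (y) over the first 14 mm, round 8 mm shank to 46 mm, black handle 24 x 24 mm square from 45 to 110 mm. Origin: the blade's tip; z along it towards the handle's end. At the start it stands upright in its stand, blade down.
- stand: Fixed aluminium tool stand, 56 x 56 x 50 mm, with an upright through hole 18 mm square at its centre. Origin: centre of the underside, z up. The driver hangs in the hole with the underside of its handle on the stand's top (so its tip is 5 mm above the table).
- post_holder: Bystander: black round post holder, 55 mm tall, 32 mm foot. Origin: centre of its underside.
- mirror_mount: Bystander: black square mirror mount with a brass disc, 22 x 46 x 46 mm. Origin: centre of its underside.
- lens_case: Bystander: clear flat lens case, 70 x 50 x 16 mm. Origin: centre of its underside.
- lock_ring: Bystander: black ring, 35 mm across, 6 mm thick. Origin: centre of its underside.
- carton: Bystander: small cardboard carton, 90 x 60 x 45 mm. Origin: centre of its underside.
- bench_camera: Bystander: black camera cube on a post with round foot, 95 mm tall. Origin: centre of its underside.
- wrench: Bystander: small wrench, 130 mm long, lying. Origin: underside.
Things that resemble listed ones, but are neither listed nor needed, are in the scene too. Leave any blue or green look-alike of the driver alone.

How it is judged (in metres and radians):
On the way, in this order (a step that is already met when the one before it is completed fails the run):
1. the block lies under the nose, which is still clear of it (x of block in the frame of stop between -0.035 and 0.03 m and contact force between block and stop below 0.3 N), for 0.2 s.
2. the nose presses on the block, the driver being out of its stand (x of block in the frame of stop between -0.035 and 0.03 m and contact force between block and stop above 1 N and horizontal distance between driver and stand above 0.05 m), for 0.1 s.
At the end, for the whole second after the job is handed in: The block rests with its centre 35 mm short of to 30 mm past the nose; the nose presses on it with 1.3 to 4.2 N (about 1.5 to 2.5 times the free sliding force); the driver stands in its stand, upright within 0.12 rad, handle down on the stand (tip below 10 mm), released and at rest (x of block in the frame of stop between -0.035 and 0.03 m and contact force between block and stop between 1.3 and 4.2 N and linear speed of block below 0.01 m/s and horizontal distance between driver and stand below 0.012 m and angle between driver's own z axis and vertical below 0.12 rad and height (world z) of driver below 0.01 m and linear speed of driver below 0.02 m/s); the robot touches nothing.
It fails at once if the nose is jammed onto the block (over 12 N) (contact force between block and stop above 12 N).
It fails at once if fingers touch the stop or its screw (the screw is turned with the driver) (contact force between the fingers and stop above 1 N).
It fails at once if a bystander is moved by more than 15 mm (distance of any of post_holder, mirror_mount, lens_case, lock_ring, carton, bench_camera, wrench from where it was at the start of the episode above 0.015 m).
It also fails if it takes over 72 s, if anything falls off the work surface, if the arm or the gripper's body presses on something with over 40 N, if the wrist force passes 120 N, or if a joint passes its speed limit or range.

## Robot

A 6-joint arm with a two-finger parallel gripper is mounted at the origin on the work surface. World frame = base frame: x ahead of the robot, y to its left, z up, the work surface at z = 0. Lengths are in m, angles in degrees, forces in N, time in s.
With the tool pointing down it reaches from about 0.35 to 0.875 m from the base axis. Payload 4.2 kg.
Tool frame: the origin (TCP) lies at the very end of the fingers, on their centre line; the grasp point (between the pads) lies 19 mm behind it (r.grip_point_offset is the distance from the TCP to the grasp point, in m); z points along the fingers, y is the line along which they close (so a half turn about z gives the same grasp; the last joint's range is limited). The gripper opens to 87 mm and grips with 3 to 60 N. Pads are 19 mm wide; open, the fingers measure 117 mm over their backs; the gripper's body (75 mm by 190 mm) begins 51 mm behind the grasp point.
Start: joints at [81.452, 22.042, 0.453, 0, -68.411, -14.817], TCP at [0.248, 0.574, 0.223] pointing down, gripper open.
Joint ranges: [-179.83, 179.83], [-69.29, 118.12], [-61.27, 80.66], [-181.25, 117.63], [-171.15, -9.14], [-177.46, 177.46]. Speed limits (degrees/s): [159.86, 159.86, 180, 180, 180, 180].

## Interface

Orientations are given as a 3x3 rotation matrix whose columns are the frame's x, y, z axes.
In Python, from station import r, cams gives the robot as it stands. The module is installed in compiled form; this text tells all that it offers.
- The arm moves only by the shell command python3 -m handwheel 'ROWS'. ROWS is JSON, a list that holds one entry, the list of rows, each a list of 7 numbers: the turn, a rotation vector about the tool's x, y, z in units of 6 degrees (1.0 is 6 degrees), then the shift along the tool's x, y, z in m, then the finger opening in m, from 0 to 0.087. In form: [[[ax, ay, az, x, y, z, jaw], ...]]. A call has 1 to 12 rows; each row shifts and turns the commanded pose from where the row before left it, along the tool's axes as they then stand; what a row does not reach is not made up. A row lasts 1/10 s, in which the tool goes at most 50 mm and 8.59 degrees, less where a joint would pass 70% of its speed; a pose out of reach is approached as far as the arm can. A call with a gripper value outside its range is refused whole. The fingers move at their own pace and stop on an object; the grip force is fixed at half the most. Time passes only in rows, so rows that do not move let the fingers close. It gives the time, the measured TCP pose, the force, the opening and the grip force at its end, in the units of the state.
- r.sense(): the state, without advancing time (a new reading comes with each control period).
- cams.capture(name): name is "scene" or "side" or "wrist"; returns the picture (480x640x3 uint8, red, green, blue); there is no depth.
- cams.get_calibration(name): a dict with "camera_matrix" (3x3 intrinsics, pixels), "rvec" (rotation vector, rad) and "tvec" (3), from world to camera coordinates, as OpenCV has them; the wrist camera has in their place "T_tool_cam" (4x4, takes a point from camera to tool coordinates, whose origin is the TCP and whose axes are the flange's). Camera axes: x right, y down, z forward; pixel columns grow to the right and rows downward; lengths in m; the calibration is good to about 2 mm. The wrist camera is an equidistant fisheye: a pixel r from the principal point sees the ray r / f radians off the axis. A picture is of the moment at which its call begins: read the wrist's pose just before it. get_calibration takes no time and is no camera call.
- r.finish_job(): hands the job in; it is judged then, once.
The state is a dict: "time_s": time; "joints": joint angles; "joint_velocities": joint speeds; "effort": joint torques, N m; "tcp_pos": TCP position; "ee_rot": TCP orientation; "wrist_force": force on the tool from outside, world axes, zero at the start; "moment": the same for the moment, N m; "gripper_width": opening from 0.0 (shut) to 1.0 (fully open); "gripper_force": force on a finger pad.
Only numpy, scipy, OpenCV 4.12 (cv2) and the standard library are available. Lean on these libraries where they do the work, as an engineer would, in place of code of your own. Each camera call takes 0.05 s, during which the arm holds its last target. There are 200 camera calls.

## Working session

There is one attempt and no reset: what is moved stays moved. The work goes in short steps, Python scripts to look and compute and a shell command to move; the robot and the scene stay as the last step left them, time stands still between calls to the robot, and variables do not carry over. Pictures are saved under pics/ and viewed, at most 10 in all, crops included, and the job is handed in when it is done.

```bash
mkdir -p pics; cat > h.py <<'E'
import numpy as np, cv2
from station import r, cams
def snap(name,fn):
    s=r.sense(); im=cams.capture(name); cv2.imwrite('pics/'+fn+'.png',im[:,:,::-1]); np.savez('pics/'+fn+'.npz',p=s['tcp_pos'],R=s['ee_rot']); return im,s
def ray(name,u,v,fn=None):
    c=cams.get_calibration(name); K=np.array(c['camera_matrix'])
    if name=='wrist':
        T=np.array(c['T_tool_cam']); d=np.load('pics/'+fn+'.npz'); x=(u-K[0,2])/K[0,0]; y=(v-K[1,2])/K[1,1]; th=np.hypot(x,y)
        dc=np.array([x/th*np.sin(th),y/th*np.sin(th),np.cos(th)]); R=d['R']
        return R@T[:3,3]+d['p'], R@T[:3,:3]@dc
    R=cv2.Rodrigues(np.array(c['rvec'],float))[0]; t=np.array(c['tvec'],float).ravel()
    return -R.T@t, R.T@np.linalg.inv(K)@np.array([u,v,1.])
def onz(name,u,v,z,fn=None):
    o,d=ray(name,u,v,fn); return o+d*(z-o[2])/d[2]
def proj(name,P,fn=None):
    c=cams.get_calibration(name); K=np.array(c['camera_matrix']); P=np.atleast_2d(P)
    if name=='wrist':
        T=np.array(c['T_tool_cam']); d=np.load('pics/'+fn+'.npz'); q=(P-d['p'])@d['R']; q=(q-T[:3,3])@T[:3,:3]
        n=np.hypot(q[:,0],q[:,1]); th=np.arctan2(n,q[:,2]); return np.c_[K[0,2]+K[0,0]*th*q[:,0]/n,K[1,2]+K[1,1]*th*q[:,1]/n]
    return cv2.projectPoints(P,np.array(c['rvec'],float),np.array(c['tvec'],float),K,None)[0][:,0]
E
python3 - <<'E'
from h import *
for n in ('scene','side','wrist'):
    snap(n,n+'0'); c=cams.get_calibration(n); print(n,{k:np.round(v,3).tolist() for k,v in c.items()})
s=r.sense(); print(s)
E
```

```text
scene {'camera_matrix': [[514.136, 0.0, 316.803], [0.0, 514.136, 235.948], [0.0, 0.0, 1.0]], 'rvec': [1.881, 1.451, -0.695], 'tvec': [-0.105, -0.323, 1.772]}
side {'camera_matrix': [[489.182, 0.0, 317.3], [0.0, 489.182, 239.158], [0.0, 0.0, 1.0]], 'rvec': [2.049, -0.712, 0.363], 'tvec': [-0.502, 0.274, 0.771]}
wrist {'camera_matrix': [[371.648, 0.0, 325.17], [0.0, 371.648, 238.759], [0.0, 0.0, 1.0]], 'T_tool_cam': [[-0.001, -0.963, -0.271, 0.074], [1.0, -0.001, -0.001, -0.0], [0.0, -0.271, 0.963, -0.162], [0.0, 0.0, 0.0, 1.0]]}
{'time_s': 0.15, 'joints': array([ 8.14527143e+01,  2.20809865e+01,  3.98184614e-01, -1.69203704e-02,
       -6.84123042e+01, -1.48171566e+01]), 'joint_velocities': array([ 0.05823123, -0.15645001,  0.17649014,  0.08530328,  0.03010639,
        0.02932745]), 'effort': array([ 6.05774835e-05, -3.91052556e+01,  1.87587011e+01,  4.22226682e+00,
        1.23971465e-02, -1.37100569e-04]), 'tcp_pos': array([0.24767974, 0.57334041, 0.22171956]), 'ee_rot': array([[ 9.17957774e-01, -3.96677773e-01, -5.18254863e-04],
       [-3.96678080e-01, -9.17956393e-01, -1.60064981e-03],
       [ 1.59206839e-04,  1.67490928e-03, -9.99998585e-01]]), 'wrist_force': array([-0.30056316,  0.28819257,  0.41533431]), 'moment': array([ 0.00385066, -0.01229392, -0.01417949]), 'gripper_force': 0.0, 'gripper_width': 0.9978828963656683}
```

View pics/scene0.png

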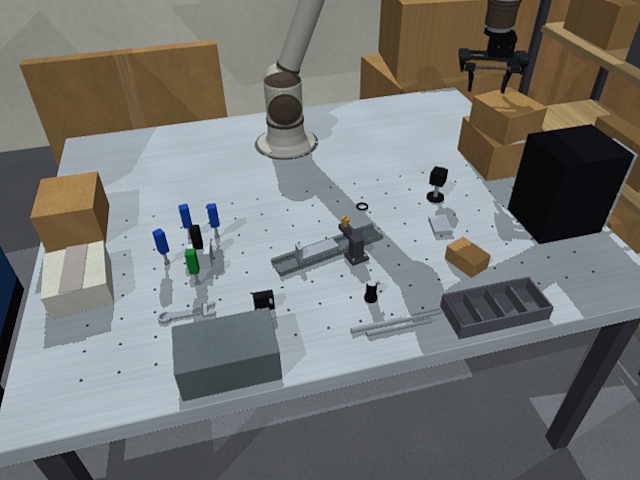

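View pics/side0.png

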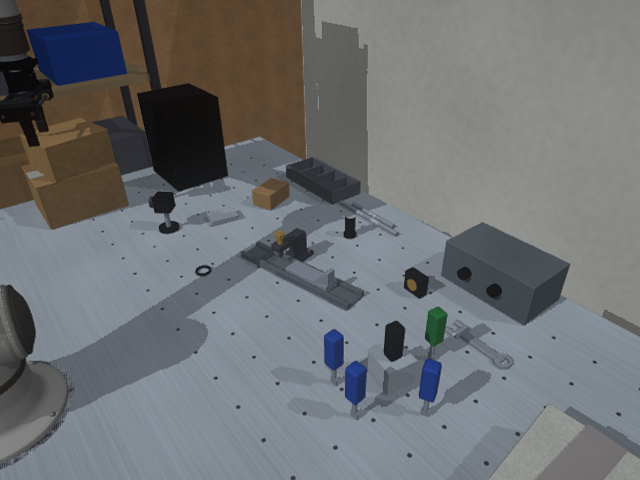

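Scene: candidates for the driver are black (196,237), blue (161,240), (185,215), (212,213) and green (191,260). The side view has black at (394,340) in the stand, blue at (334,350), (355,383), (430,380) and green at (436,327). By the description it is the black one. The screw is at (345,220) scene / (281,237) side, and the tab at (333,245) scene / (326,280) side. Next, one composite crop.

```bash
python3 - <<'E'
from h import *
a=cv2.imread('pics/scene0.png');b=cv2.imread('pics/side0.png')
f=lambda im,x,y,w,h:cv2.resize(im[y:y+h,x:x+w],(400,300),interpolation=cv2.INTER_CUBIC)
cv2.imwrite('pics/c1.png',np.vstack([np.hstack([f(a,140,190,120,90),f(a,265,200,120,90)]),np.hstack([f(b,310,300,160,120),f(b,235,215,140,105)])]))
E
```

```text
(no output)
```

View pics/c1.png

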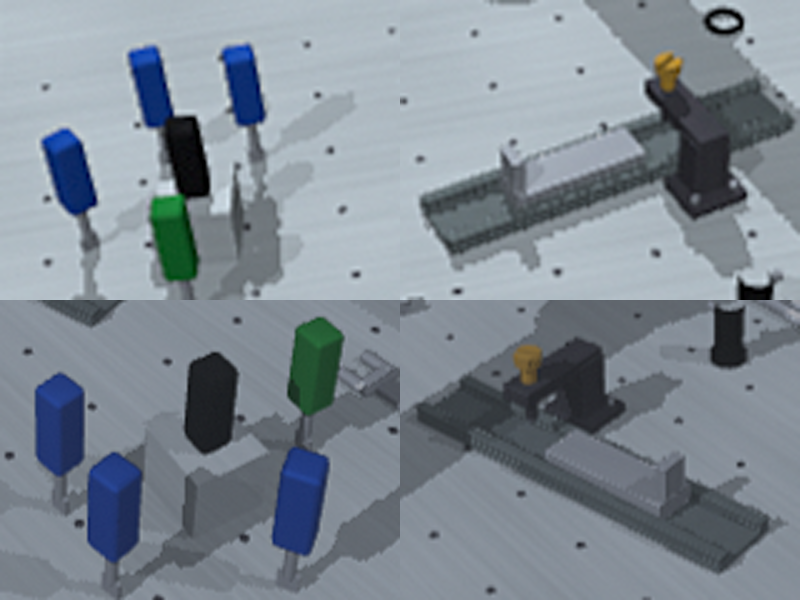

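The crops confirm the black driver standing in the aluminium stand, surrounded by four look-alikes. The screw head is brass on the arm and the tab is at the block's rear. Now I'll cast rays from both views.

```bash
python3 - <<'E'
from h import *
def tri(a,b):
    o1,d1=ray('scene',*a);o2,d2=ray('side',*b)
    d1/=np.linalg.norm(d1);d2/=np.linalg.norm(d2)
    t=np.linalg.lstsq(np.c_[d1,-d2],o2-o1,rcond=None)[0]; p=o1+t[0]*d1;q=o2+t[1]*d2
    return (p+q)/2,np.linalg.norm(p-q)
sc=dict(black=((194.6,225.7),(394.8,324),.115),green=((191,249.7),(437,310),.115),screw=((345.4,217),(279.8,232.5),.088),tab=((299.5,244.4),(328.8,270.3),.05),
 tA=((271.6,259.1),(348.8,308.8),.014),tB=((281.5,274.4),(363.8,291.3),.014),tC=((375,225.5),(241.3,253.5),.014),tD=((383,236),(257.8,242.3),.014))
for k,(a,b,z) in sc.items():
    p,e=tri(a,b); print(k,p.round(3),round(e,4),onz('scene',*a,z)[:2].round(3),onz('side',*b,z)[:2].round(3))
for n,l in (('scene',[(159.2,230.2),(183.5,205),(212,204.4),(191,249.7)]),('side',[(334,332),(355.6,364),(432,362),(437,310)])):
    for q in l: print(n,onz(n,*q,.115)[:2].round(3), onz(n,*q,.125)[:2].round(3))
# stand top corners side: crop
for q in [(147,118),(190,172),(185,178),(262,143)]:
    print('stand',onz('side',310+q[0]/2.5,300+q[1]/2.5,.05)[:2].round(3))
E
```

```text
black [ 0.533 -0.33   0.117] 0.0021 [ 0.529 -0.329] [ 0.534 -0.329]
green [ 0.613 -0.345  0.112] 0.0032 [ 0.616 -0.343] [ 0.61  -0.349]
screw [0.567 0.041 0.091] 0.0032 [0.562 0.043] [0.568 0.042]
tab [ 0.595 -0.087  0.052] 0.0049 [ 0.591 -0.085] [ 0.597 -0.089]
tA [ 0.584 -0.161  0.008] 0.009 [ 0.587 -0.157] [ 0.579 -0.171]
tB [ 0.642 -0.144  0.008] 0.0018 [ 0.647 -0.144] [ 0.637 -0.15 ]
tC [0.52  0.14  0.004] 0.0047 [0.529 0.138] [0.513 0.123]
tD [0.571 0.146 0.009] 0.0002 [0.576 0.144] [0.567 0.139]
scene [ 0.524 -0.413] [ 0.537 -0.411]
scene [ 0.436 -0.351] [ 0.45  -0.349]
scene [ 0.453 -0.28 ] [ 0.467 -0.28 ]
scene [ 0.616 -0.343] [ 0.628 -0.342]
side [ 0.45  -0.284] [ 0.443 -0.292]
side [ 0.433 -0.353] [ 0.426 -0.36 ]
side [ 0.519 -0.417] [ 0.511 -0.423]
side [ 0.61  -0.349] [ 0.6   -0.356]
stand [ 0.515 -0.295]
stand [ 0.504 -0.346]
stand [ 0.498 -0.348]
stand [ 0.557 -0.357]
```

Estimated poses: driver and stand at about (0.532,-0.330), screw at about (0.566,0.042), track yaw about 102.5°, block about 80 mm short of the nose. I'll move above the screw for one look from the wrist.

```bash
python3 -m handwheel '[[[0,0,0,0.039,0.03,-0.003,0.05],[0,0,0,0.039,0.03,-0.003,0.05],[0,0,0,0.039,0.03,-0.003,0.05],[0,0,0,0.039,0.03,-0.003,0.05],[0,0,0,0.039,0.03,-0.003,0.05],[0,0,0,0.039,0.03,-0.003,0.05],[0,0,0,0.039,0.03,-0.003,0.05],[0,0,0,0.039,0.03,-0.003,0.05],[0,0,0,0.039,0.03,-0.003,0.05],[0,0,0,0.039,0.03,-0.003,0.05],[0,0,0,0.039,0.03,-0.003,0.05],[0,0,0,0.039,0.03,-0.003,0.05]]]'
python3 - <<'E'
from h import *
im,s=snap('wrist','w1'); print(s['tcp_pos'],s['joints'],s['time_s'])
E
```

```text
time_s: 1.35
tcp_pos: [0.5352, 0.0557, 0.2586]
ee_rot: [[0.918, -0.396, -0.0], [-0.396, -0.918, 0.0], [-0.0, -0.0, -1.0]]
wrist_force: [1.1, 1.3, 0.6]
gripper_width: 0.576
gripper_force: 0.0
[0.53516129 0.05572456 0.25864457] [ 2.32170939e+01  1.21318462e+01 -8.37360081e+00 -8.51515657e-03
 -6.94938472e+01  4.34284767e+01] 1.35
```

View pics/w1.png

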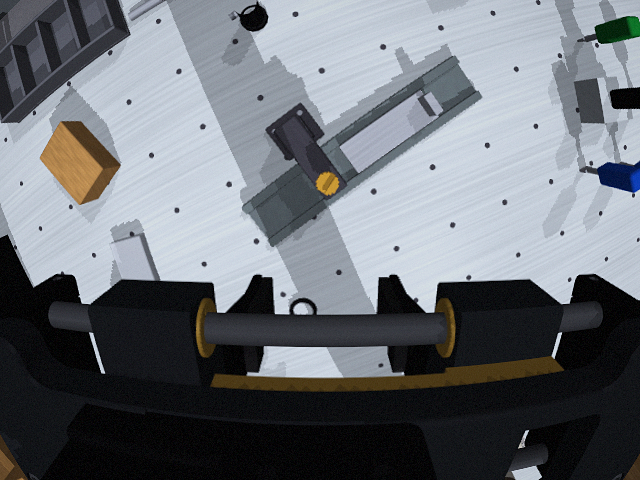

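The wrist view shows the screw head at (327,184), the tab at (430,103), the track corners at (457,57), (481,96), (243,206) and (272,246), and the block clear of the nose. I'll measure these and the slot.

```bash
python3 - <<'E'
from h import *
im=cv2.imread('pics/w1.png'); hsv=cv2.cvtColor(im,cv2.COLOR_BGR2HSV)
y0,x0=165,305; c=im[y0:y0+40,x0:x0+45]; h=hsv[y0:y0+40,x0:x0+45]
m=((h[...,0]>12)&(h[...,0]<32)&(h[...,1]>130)).astype(np.uint8)
big=cv2.morphologyEx(m,cv2.MORPH_CLOSE,np.ones((7,7)))
(cx,cy),rad=cv2.minEnclosingCircle(np.argwhere(big)[:,::-1].astype(np.float32)); print('head',cx+x0,cy+y0,rad, 'slotpix',onz('wrist',cx+x0,cy+y0,.088,'w1').round(4))
for n,(u,v),z in (('tab',(430,103),.05),('A',(457,57),.014),('B',(481,96),.014),('C',(243,206),.014),('D',(272,246),.014)): print(n,onz('wrist',u,v,z,'w1')[:2].round(4))
a=cv2.resize(c,(400,356),interpolation=cv2.INTER_CUBIC); b=cv2.resize(im[70:150,385:495],(400,291),interpolation=cv2.INTER_CUBIC)
b=cv2.copyMakeBorder(b,0,65,0,0,cv2.BORDER_CONSTANT); cv2.imwrite('pics/c2.png',np.hstack([a,b]))
E
```

```text
head 327.5 183.0 12.010512351989746 slotpix [0.5645 0.0413 0.088 ]
tab [ 0.5959 -0.0847]
A [ 0.6341 -0.1475]
B [ 0.5829 -0.1575]
C [0.5707 0.142 ]
D [0.5149 0.1317]
```

View pics/c2.png

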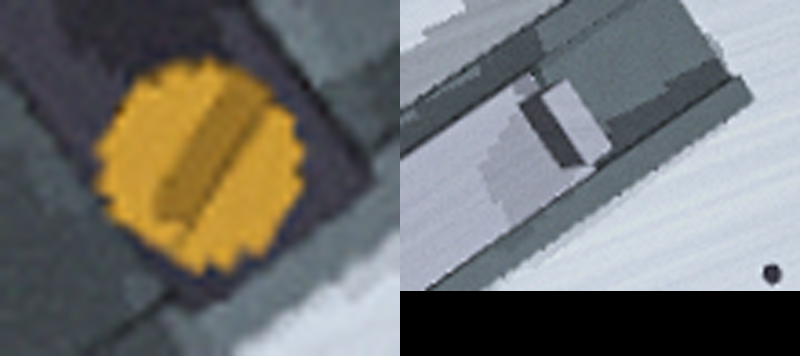

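The left crop shows the slot running from lower left to upper right across the head, about (324,190) to (333,174) in the picture. The right crop shows the tab top at about (434.5,103.6).

```bash
python3 - <<'E'
from h import *
g=lambda u,v:(305+u/8.89,165+v/8.89)
for a,b in (((168,225),(253,83)),((180,240),(270,95)),((155,205),(235,75))):
    p=onz('wrist',*g(*a),.088,'w1');q=onz('wrist',*g(*b),.088,'w1'); print('slot yaw',np.degrees(np.arctan2(*(q-p)[1::-1])))
t=onz('wrist',434.5,103.6,.05,'w1'); th=np.radians(102.7); u=np.array([np.cos(th),np.sin(th)]);w=np.array([-u[1],u[0]])
d=t[:2]-[.5645,.041]; print('tab',t.round(4),d@u,d@w)
E
```

```text
slot yaw -53.9547350010058
slot yaw -54.8279376958579
slot yaw -54.702421994669336
tab [ 0.5938 -0.0889  0.05  ] -0.1331847084268236 -3.8138022186013112e-06
```

```bash
python3 -m handwheel '[[[0,0,0,0.016,0.0444,0,0.05],[0,0,0,0.016,0.0444,0,0.05],[0,0,0,0.016,0.0444,0,0.05],[0,0,0,0.016,0.0444,0,0.05],[0,0,0,0.016,0.0444,0,0.05],[0,0,0,0.016,0.0444,0,0.05],[0,0,0,0.016,0.0444,0,0.05],[0,0,0,0.016,0.0444,0,0.05],[0,0,0,0,0,0,0.05]]]'
python3 - <<'E'
from h import *
im,s=snap('wrist','w2'); print(s['tcp_pos'],s['joints'],s['time_s'],s['wrist_force'])
q=proj('wrist',[.532,-.33,.115],'w2')[0]; print(q); x,y=(q-[60,45]).astype(int)
cv2.imwrite('pics/c3.png',cv2.resize(im[y:y+90,x:x+120,::-1],(800,600),interpolation=cv2.INTER_CUBIC)); print(x,y)
E
```

```text
time_s: 2.3
tcp_pos: [0.5101, -0.3237, 0.2573]
ee_rot: [[0.915, -0.403, -0.002], [-0.403, -0.915, -0.0], [-0.002, 0.001, -1.0]]
wrist_force: [-0.0, 1.1, -0.2]
gripper_width: 0.574
gripper_force: 0.0
[ 0.51010676 -0.32374599  0.2572529 ] [-1.70426972e+01  1.88333502e+01  6.45341549e-01  4.42505326e-02
 -7.19115203e+01  8.32910981e+01] 2.3 [-0.02386699  1.10335529 -0.16997915]
[321.88320957 199.10854447]
261 154
```

View pics/c3.png

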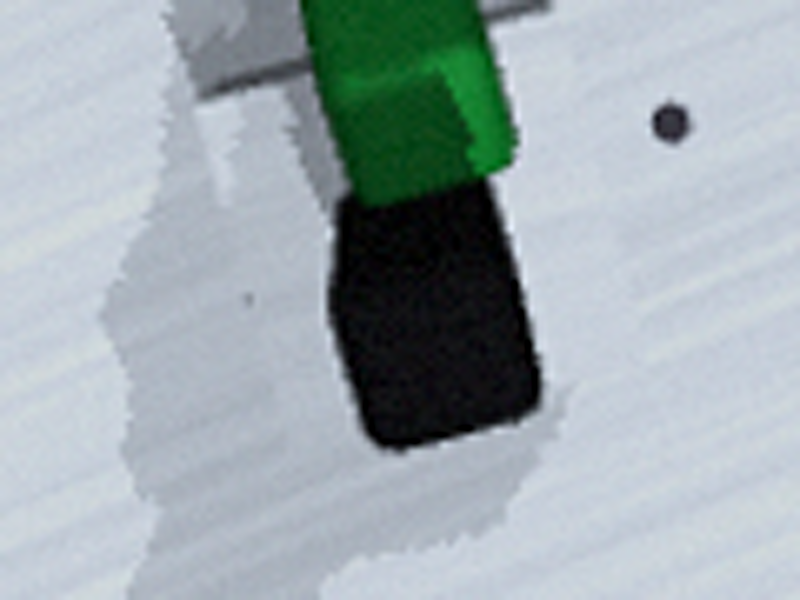

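The black handle's top square has its centre at about (326.6,205.8) in the wrist picture, with corners at about (316.5,221.5), (342,215) and (311,197). The green one is beyond it.

```bash
python3 - <<'E'
from h import *
f=lambda u,v:onz('wrist',261+u/6.667,154+v/6.667,.115,'w2')
c=f(437,345);a=f(370,450);b=f(542,405);d=f(333,285); print(c,np.linalg.norm(b-a),np.linalg.norm(d-a),np.degrees(np.arctan2(*(b-a)[1::-1])),np.degrees(np.arctan2(*(d-a)[1::-1])))
s=r.sense(); R=np.array(s['ee_rot']); print('tool shift',R.T@(c-s['tcp_pos']))
E
```

```text
[ 0.5253165  -0.33127386  0.115     ] 0.02235162721635677 0.02151315141205072 -98.7596266510464 -11.776032382065086
tool shift [0.01789236 0.00294064 0.14225586]
```

```bash
python3 -m handwheel '[[[0,0,-1.13,0,0,0,0.06],[0,0,-1.13,0,0,0,0.06],[0,0,0,0.018,0.0045,0.03,0.06],[0,0,0,0,0,0.045,0.06],[0,0,0,0,0,0.045,0.06],[0,0,0,0,0,0.04,0.06],[0,0,0,0,0,0.03,0.06],[0,0,0,0,0,0,0.06],[0,0,0,0,0,0,0],[0,0,0,0,0,0,0],[0,0,0,0,0,0,0],[0,0,0,0,0,0,0]]]'; python3 -m handwheel '[[[0,0,0,0,0,0,0],[0,0,0,0,0,0,0]]]'
```

```text
time_s: 3.55
tcp_pos: [0.5292, -0.3269, 0.0703]
ee_rot: [[0.985, -0.17, 0.003], [-0.17, -0.985, -0.001], [0.003, 0.0, -1.0]]
wrist_force: [0.1, 0.2, -0.2]
gripper_width: 0.413
gripper_force: 0.0
time_s: 3.75
tcp_pos: [0.5286, -0.327, 0.0695]
ee_rot: [[0.985, -0.17, 0.001], [-0.17, -0.985, -0.001], [0.001, 0.0, -1.0]]
wrist_force: [-0.2, -0.2, 3.8]
gripper_width: 0.272
gripper_force: 30.0
```

Gripped (23.7 mm). I'll lift it and look at the blade.

```bash
python3 -m handwheel '[[[0,0,0,0,0,-0.03,0],[0,0,0,0,0,-0.04,0],[0,0,0,0,0,-0.04,0],[0,0,0,0,0,-0.01,0],[0,0,0,0,0,0,0]]]'
python3 - <<'E'
from h import *
im,s=snap('wrist','w3'); print(s['tcp_pos'],s['wrist_force'])
R=np.array(s['ee_rot']); q=proj('wrist',s['tcp_pos']+R@[0,0,.0645],'w3')[0]; print('tip',q, proj('wrist',s['tcp_pos']+R@[0,0,.05],'w3')[0])
b=snap('side','s3')[0]; p=proj('side',s['tcp_pos']-np.array([0,0,.05]))[0]; print(p)
f=lambda im,x,y,w,h:cv2.resize(im[max(y,0):y+h,x:x+w,::-1],(400,400),interpolation=cv2.INTER_CUBIC)
cv2.imwrite('pics/c4.png',np.hstack([f(im,int(q[0])-60,int(q[1])-60,120,120),f(b,int(p[0])-40,int(p[1])-40,80,80)]))
E
```

```text
time_s: 4.25
tcp_pos: [0.5291, -0.3269, 0.1906]
ee_rot: [[0.985, -0.17, 0.004], [-0.17, -0.985, -0.001], [0.004, 0.0, -1.0]]
wrist_force: [-1.1, -0.0, -0.9]
gripper_width: 0.273
gripper_force: 30.0
[ 0.52911082 -0.32687948  0.19060282] [-1.05369605 -0.02660374 -0.85770299]
tip [325.9208013  254.80142429] [325.95947552 262.29969403]
[392.3930078  311.94807299]
```

View pics/c4.png

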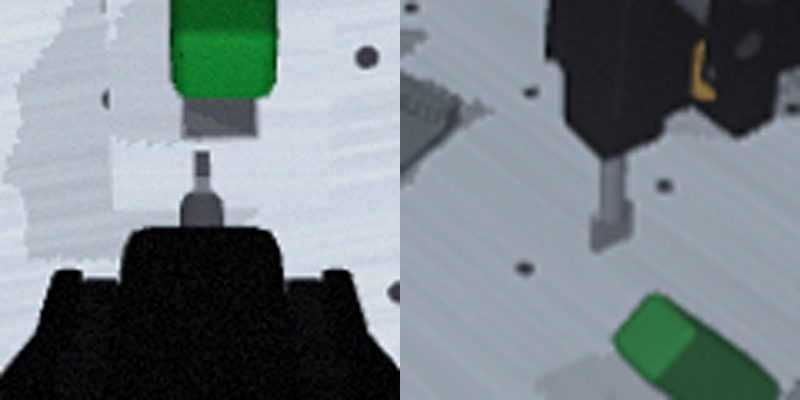

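The blade's width runs along the tool's x axis (it looks narrow in y in the wrist view), the tip is visible at about (326,240), and it hangs straight. Now to behind the tab.

```bash
python3 -m handwheel '[[[0,0,0,0.0063,-0.0451,0,0],[0,0,0,0.0063,-0.0451,0,0],[0,0,0,0.0063,-0.0451,0,0],[0,0,0,0.0063,-0.0451,0,0],[0,0,0,0.0063,-0.0451,0,0],[0,0,-1.25,0,0,0,0],[0,0,-1.25,0,0,0,0],[0,0,-1.25,0,0,0.03,0],[0,0,0,0,0,0,0],[0,0,0,0,0,0,0]]]'
python3 - <<'E'
from h import *
s=r.sense(); R=np.array(s['ee_rot']); th=np.radians(102.7);u=np.array([np.cos(th),np.sin(th),0]);S=np.array([.5645,.041,0])
print(s['joints'],np.degrees(np.arctan2(R[1,0],R[0,0])))
g=S+u*-.155; g[2]=.0765; print('to go',R.T@(g-s['tcp_pos']),'u in tool',R.T@u, s['wrist_force'])
E
```

```text
time_s: 5.35
tcp_pos: [0.5966, -0.11, 0.1566]
ee_rot: [[0.976, 0.217, -0.005], [0.217, -0.976, -0.001], [-0.005, -0.001, -1.0]]
wrist_force: [-0.0, -0.7, -0.1]
gripper_width: 0.269
gripper_force: 30.0
[ 4.82978136e+00  2.34038453e+01 -7.39718630e+00  1.06402218e-02
 -5.94808234e+01  9.77045034e+01] 12.53978105403156
to go [0.00230042 0.00066693 0.0800949 ] u in tool [-2.79631097e-03 -9.99995958e-01  5.15122029e-04] [-0.02571049 -0.73255227 -0.08101059]
```

```bash
python3 -m handwheel '[[[0,0,0,0.0023,0.0006,0.04,0],[0,0,0,0,0,0.025,0],[0,0,0,0,0,0.015,0],[0,0,0,0,0,0,0],[0,0,0,0,0,0,0]]]'; python3 -m handwheel '[[[0,0,0,0,-0.008,0,0],[0,0,0,0,-0.01,0,0],[0,0,0,0,-0.01,0,0],[0,0,0,0,-0.01,0,0]]]'; python3 -m handwheel '[[[0,0,0,0,-0.01,0,0],[0,0,0,0,-0.006,0,0],[0,0,0,0,-0.003,0,0],[0,0,0,0,-0.003,0,0]]]';  python3 -m handwheel '[[[0,0,0,0,-0.003,0,0]]]'; python3 -m handwheel '[[[0,0,0,0,-0.003,0,0]]]'; python3 -m handwheel '[[[0,0,0,0,-0.003,0,0]]]'; python3 -m handwheel '[[[0,0,0,0,0,0,0],[0,0,0,0,0,0,0]]]'
```

```text
time_s: 5.85
tcp_pos: [0.6009, -0.1102, 0.0795]
ee_rot: [[0.976, 0.219, 0.001], [0.219, -0.976, -0.001], [0.001, 0.001, -1.0]]
wrist_force: [0.9, -0.6, -0.5]
gripper_width: 0.271
gripper_force: 30.0
time_s: 6.25
tcp_pos: [0.5926, -0.0724, 0.08]
ee_rot: [[0.975, 0.221, 0.003], [0.221, -0.975, -0.001], [0.003, 0.002, -1.0]]
wrist_force: [1.6, -3.4, 1.5]
gripper_width: 0.271
gripper_force: 30.0
time_s: 6.65
tcp_pos: [0.587, -0.0512, 0.0787]
ee_rot: [[0.975, 0.22, 0.0], [0.22, -0.975, -0.0], [0.0, 0.0, -1.0]]
wrist_force: [1.5, -4.6, 1.5]
gripper_width: 0.273
gripper_force: 30.0
time_s: 6.75
tcp_pos: [0.5863, -0.0484, 0.0786]
ee_rot: [[0.976, 0.22, 0.0], [0.22, -0.976, -0.0], [-0.0, 0.0, -1.0]]
wrist_force: [1.6, -4.2, 2.0]
gripper_width: 0.277
gripper_force: 30.0
time_s: 6.85
tcp_pos: [0.5856, -0.0456, 0.0785]
ee_rot: [[0.976, 0.219, -0.0], [0.219, -0.976, -0.0], [-0.0, 0.0, -1.0]]
wrist_force: [0.4, -3.6, 1.8]
gripper_width: 0.278
gripper_force: 30.0
time_s: 6.95
tcp_pos: [0.585, -0.0426, 0.0785]
ee_rot: [[0.976, 0.219, -0.0], [0.219, -0.976, -0.0], [-0.0, 0.0, -1.0]]
wrist_force: [1.0, -3.1, 1.8]
gripper_width: 0.274
gripper_force: 30.0
time_s: 7.15
tcp_pos: [0.5847, -0.0423, 0.0782]
ee_rot: [[0.976, 0.219, -0.001], [0.219, -0.976, 0.001], [-0.0, -0.001, -1.0]]
wrist_force: [0.1, -1.9, 1.7]
gripper_width: 0.271
gripper_force: 30.0
```

```bash
cat > f.sh <<'E'
grep -E 'tcp_pos|wrist_force' | tr '\n' ' '; echo
E
python3 -m handwheel '[[[0,0,0,0,0.003,0,0],[0,0,0,0,0,0,0],[0,0,0,0,0,0,0]]]'|sh f.sh; python3 -m handwheel '[[[0,0,0,0,0,0,0]]]'|sh f.sh;python3 -m handwheel '[[[0,0,0,0,0,0,0]]]'|sh f.sh;python3 -m handwheel '[[[0,0,0,0,0,0,0]]]'|sh f.sh; echo push; python3 -m handwheel '[[[0,0,0,0,-0.003,0,0],[0,0,0,0,-0.001,0,0],[0,0,0,0,-0.001,0,0]]]'|sh f.sh; python3 -m handwheel '[[[0,0,0,0,-0.001,0,0]]]'|sh f.sh; python3 -m handwheel '[[[0,0,0,0,-0.001,0,0]]]'|sh f.sh; python3 -m handwheel '[[[0,0,0,0,-0.001,0,0]]]'|sh f.sh; python3 -m handwheel '[[[0,0,0,0,-0.001,0,0]]]'|sh f.sh; python3 -m handwheel '[[[0,0,0,0,-0.001,0,0]]]'|sh f.sh
```

```text
tcp_pos: [0.5851, -0.0453, 0.078] wrist_force: [-0.3, -0.4, 0.0] 
tcp_pos: [0.5853, -0.0454, 0.0782] wrist_force: [-0.4, -0.1, -1.2] 
tcp_pos: [0.5854, -0.0454, 0.0784] wrist_force: [0.8, -0.1, -1.4] 
tcp_pos: [0.5855, -0.0455, 0.0785] wrist_force: [-0.1, -0.7, -0.4] 
push
tcp_pos: [0.5845, -0.0409, 0.0785] wrist_force: [1.0, -2.3, -1.7] 
tcp_pos: [0.5843, -0.0399, 0.0786] wrist_force: [0.8, -2.1, -1.9] 
tcp_pos: [0.5841, -0.0388, 0.0786] wrist_force: [0.1, -2.2, -1.8] 
tcp_pos: [0.5838, -0.0378, 0.0786] wrist_force: [0.1, -1.3, -1.8] 
tcp_pos: [0.5836, -0.0367, 0.0786] wrist_force: [0.6, -2.7, -1.3] 
tcp_pos: [0.5834, -0.0357, 0.0785] wrist_force: [1.7, -2.0, -2.0]
```

```bash
python3 -m handwheel '[[[0,0,0,0,0.005,0,0],[0,0,0,0,0,-0.03,0],[0,0,0,0,0,-0.04,0],[0,0,1.4,0,0,-0.03,0],[0,0,1.4,0,0,0,0],[0,0,1.4,0,0,0,0],[0,0,1.4,0,0,0,0],[0,0,1.4,0,0,0,0],[0,0,1.4,0,0,0,0],[0,0,1.4,0,0,0,0],[0,0,1.4,0,0,0,0]]]'|sh f.sh
cat > go.py <<'E'
import sys
from h import *
x,y,z=map(float,sys.argv[1:4]); s=r.sense(); R=np.array(s['ee_rot']); p=s['tcp_pos']
print('yaw',np.degrees(np.arctan2(R[1,0],R[0,0])).round(2),'tilt',R[:2,2].round(4),'pos',p.round(4),'J6',s['joints'][5].round(1),'t',s['time_s'],'F',s['wrist_force'].round(1),'M',np.array(s['moment']).round(3))
print('to go',(R.T@(np.array([x,y,z])-p)).round(4))
E
python3 go.py .5645 .041 .168
```

```text
tcp_pos: [0.5844, -0.0404, 0.1785] wrist_force: [-0.0, -0.2, -1.8] 
yaw -54.85 tilt [-0.0001  0.0008] pos [ 0.5844 -0.0404  0.1785] J6 23.3 t 9.65 F [-0.  -0.2 -1.8] M [ 0.004 -0.03   0.035]
to go [-0.078  -0.0306  0.0106]
```

```bash
python3 -m handwheel '[[[0,0,0,-0.039,-0.0153,0,0],[0,0,0,-0.039,-0.0153,0,0],[0,0,0,0,0,0.008,0],[0,0,0,0,0,0,0],[0,0,0,0,0,0,0]]]'|sh f.sh
python3 - <<'E'
from h import *
im,s=snap('wrist','w4'); R=np.array(s['ee_rot']); print(s['tcp_pos'])
q=proj('wrist',s['tcp_pos']+R@[0,0,.0645],'w4')[0]; print('tip',q,'head',proj('wrist',[.5645,.041,.088],'w4')); x,y=(q-[50,70]).astype(int); print(x,y)
cv2.imwrite('pics/c5.png',cv2.resize(im[y:y+75,x:x+100,::-1],(800,600),interpolation=cv2.INTER_CUBIC))
E
python3 go.py .5645 .041 .168
```

```text
tcp_pos: [0.5641, 0.0403, 0.1704] wrist_force: [-0.6, -0.5, -1.2] 
[0.56408122 0.04025342 0.17041873]
tip [325.91669878 254.306799  ] head [[324.67569138 246.66985052]]
275 184
yaw -54.56 tilt [-0.0001 -0.    ] pos [0.5643 0.04   0.1706] J6 15.0 t 10.2 F [-0.4 -0.  -1. ] M [-0.01 -0.04  0.  ]
to go [-0.0007 -0.0007  0.0026]
```

View pics/c5.png

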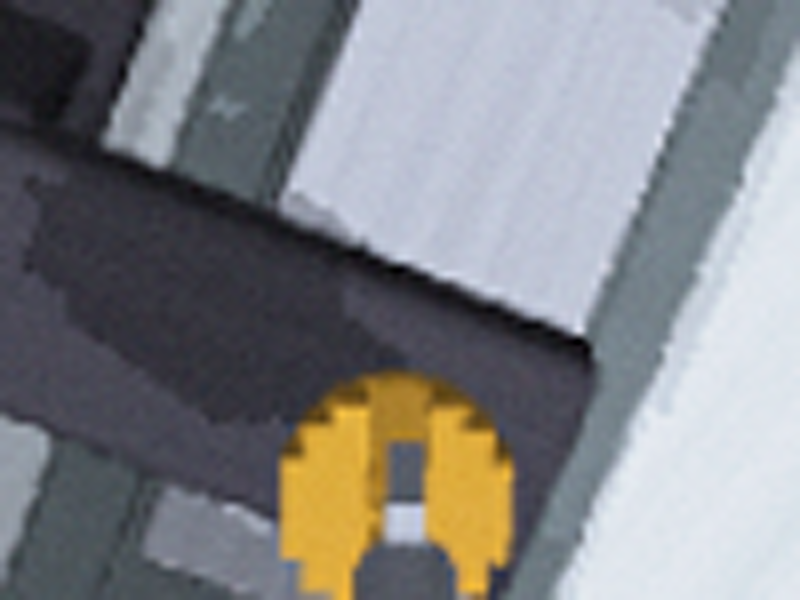

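The blade (crop columns 385–425) hangs over the slot (370–430), so it is about 0.5 mm too far along +y, and the yaw matches. The block's top lies under the arm. I'll check the offset along x.

```bash
python3 - <<'E'
from h import *
d=np.load('pics/w4.npz')
for n,q,z in (('headedge',(324.5,230.5),.088),('bladeend',(325.6,239),.106)): print(n,d['R'].T@(onz('wrist',*q,z,'w4')-d['p']))
E
```

```text
headedge [ 0.01110833 -0.00091953  0.08241554]
bladeend [ 0.0101967  -0.0001952   0.06441614]
```

```bash
python3 -m handwheel '[[[0,0,0,-0.002,-0.0006,0.008,0],[0,0,0,0,0,0.008,0],[0,0,0,0,0,0,0]]]'|sh f.sh;python3 -m handwheel '[[[0,0,0,0,0,0.0015,0],[0,0,0,0,0,0.0015,0]]]'|sh f.sh; python3 -m handwheel '[[[0,0,0,0,0,0.001,0],[0,0,0,0,0,0.001,0]]]'|sh f.sh;python3 -m handwheel '[[[0,0,0,0,0,0.001,0],[0,0,0,0,0,0,0]]]'|sh f.sh; python3 go.py .5645 .041 .1485
```

```text
tcp_pos: [0.5627, 0.042, 0.1529] wrist_force: [-0.4, -0.8, -0.5] 
tcp_pos: [0.5636, 0.0424, 0.1515] wrist_force: [-0.3, -0.1, -0.6] 
tcp_pos: [0.5635, 0.0426, 0.1496] wrist_force: [0.5, -0.0, -1.1] 
tcp_pos: [0.5634, 0.0426, 0.1485] wrist_force: [-0.2, -0.2, -1.2] 
yaw -54.5 tilt [-0.0001  0.    ] pos [0.5634 0.0426 0.1485] J6 14.7 t 11.1 F [-0.2 -0.2 -1.2] M [ 0.053 -0.001  0.002]
to go [ 0.002  0.    -0.   ]
```

```bash
python3 -m handwheel '[[[0,0,1.43,0,-0.0005,0.0001,0],[0,0,1.43,0,-0.0005,0.0003,0]]]'|sh f.sh; python3 go.py .5645 .041 .1485; python3 -m handwheel '[[[0,0,1.43,0,-0.0005,0.0003,0],[0,0,1.43,0,-0.0005,0.0003,0]]]'|sh f.sh;python3 go.py .5645 .041 .1485;python3 -m handwheel '[[[0,0,1.43,0,-0.0005,0.0003,0],[0,0,1.43,0,-0.0005,0.0003,0]]]'|sh f.sh;python3 go.py .5645 .041 .1485
```

```text
tcp_pos: [0.5642, 0.0431, 0.1484] wrist_force: [-0.2, 0.3, 0.1] 
yaw -71.99 tilt [-0.0002 -0.0002] pos [0.5642 0.0431 0.1484] J6 -2.8 t 11.3 F [-0.2  0.3  0.1] M [-0.028  0.246  0.027]
to go [ 0.0021  0.0004 -0.0001]
tcp_pos: [0.5649, 0.0432, 0.1478] wrist_force: [-0.6, -0.2, 1.6] 
yaw -89.15 tilt [-0.001  -0.0006] pos [0.5649 0.0432 0.1478] J6 -19.9 t 11.5 F [-0.6 -0.2  1.6] M [-0.141  0.454  0.032]
to go [ 0.0022  0.0004 -0.0007]
tcp_pos: [0.5655, 0.043, 0.1472] wrist_force: [-2.1, -0.6, 1.1] 
yaw -106.31 tilt [-0.0019 -0.0009] pos [0.5655 0.043  0.1472] J6 -37.0 t 11.7 F [-2.1 -0.6  1.1] M [-0.067  0.648  0.045]
to go [ 0.0022  0.0004 -0.0013]
```

```bash
python3 -m handwheel '[[[0,0,1.43,0,0.0004,0.0003,0],[0,0,1.43,0,0.0003,0.0003,0]]]'|sh f.sh;python3 -m handwheel '[[[0,0,0,0,0,0,0],[0,0,0,0,0,0,0]]]'|sh f.sh;python3 go.py .5645 .041 .1485
```

```text
tcp_pos: [0.5657, 0.0428, 0.1467] wrist_force: [0.5, -2.9, -1.5] 
tcp_pos: [0.5657, 0.043, 0.1466] wrist_force: [0.2, -3.9, 0.6] 
yaw -122.95 tilt [-0.    -0.001] pos [0.5657 0.043  0.1466] J6 -53.7 t 12.1 F [ 0.2 -3.9  0.6] M [-1.071 -0.18   0.061]
to go [ 0.0023 -0.0001 -0.0019]
```

```bash
cat > m.py <<'E'
from h import *
s=r.sense(); th=np.radians(102.7);u=np.array([np.cos(th),np.sin(th),0]);n=np.array([-u[1],u[0],0])
print('x %.4f z %.4f  Fu %.2f Mn %.3f'%((s['tcp_pos']-[.5645,.041,0])@u,s['tcp_pos'][2],-s['wrist_force']@u,np.array(s['moment'])@n),s['time_s'])
E
python3 -m handwheel '[[[0,0,-1.37,0,0,0,0],[0,0,0,0,0,-0.015,0],[0,0,0,0,0,-0.018,0],[0,0,1.254,0,0,0,0],[0,0,1.254,0,0,0,0],[0,0,1.254,0,0,0,0],[0,0,1.254,0,0,0,0],[0,0,1.254,0,0,0,0],[0,0,1.254,0,0,0,0],[0,0,1.254,0,0,0,0]]]'|sh f.sh
python3 go.py .5838 -.0448 .0785
python3 -m handwheel '[[[0,0,0,0,-0.045,0,0],[0,0,0,0,-0.045,0,0],[0,0,0,0,0,0,0]]]'|sh f.sh
python3 go.py .5838 -.0448 .0785
```

```text
tcp_pos: [0.5656, 0.0441, 0.1792] wrist_force: [-0.4, -0.3, -0.2] 
yaw -167.76 tilt [0.0001 0.0011] pos [0.5656 0.0441 0.1792] J6 -98.5 t 13.1 F [-0.4 -0.3 -0.2] M [ 0.05  -0.172 -0.005]
to go [ 0.0011 -0.0909  0.1006]
tcp_pos: [0.5856, -0.0476, 0.179] wrist_force: [-0.7, 0.1, -0.9] 
yaw -167.72 tilt [0.0003 0.0001] pos [ 0.5856 -0.0476  0.179 ] J6 -88.9 t 13.4 F [-0.7  0.1 -0.9] M [ 0.109 -0.105 -0.035]
to go [0.0012 0.0031 0.1005]
```

```bash
H="python3 -m handwheel"; python3 -m handwheel '[[[0,0,0,0,0,0.045,0],[0,0,0,0,0,0.035,0],[0,0,0,0,0,0.02,0],[0,0,0,0,0.004,0,0],[0,0,0,0,0.003,0,0],[0,0,0,0,0,0,0]]]'|sh f.sh; python3 m.py; python3 -m handwheel '[[[0,0,0,0,0,0,0]]]'>/dev/null; python3 m.py; python3 -m handwheel '[[[0,0,0,0,0,0,0]]]'>/dev/null; python3 m.py; echo push; python3 -m handwheel '[[[0,0,0,0,0.002,0,0],[0,0,0,0,0.002,0,0]]]' >/dev/null; python3 m.py; python3 -m handwheel '[[[0,0,0,0,0.001,0,0]]]'>/dev/null; python3 m.py;python3 -m handwheel '[[[0,0,0,0,0.001,0,0]]]'>/dev/null; python3 m.py;python3 -m handwheel '[[[0,0,0,0,0.001,0,0]]]'>/dev/null; python3 m.py;python3 -m handwheel '[[[0,0,0,0,0.001,0,0]]]'>/dev/null; python3 m.py;python3 -m handwheel '[[[0,0,0,0,0.001,0,0]]]'>/dev/null; python3 m.py;python3 -m handwheel '[[[0,0,0,0,0.001,0,0]]]'>/dev/null; python3 m.py
```

```text
tcp_pos: [0.5848, -0.0365, 0.0811] wrist_force: [-0.6, -0.6, -0.5] 
x -0.0801 z 0.0811  Fu 0.42 Mn -0.063 14.0
x -0.0804 z 0.0811  Fu -0.33 Mn -0.031 14.1
x -0.0807 z 0.0806  Fu -0.41 Mn 0.018 14.2
push
x -0.0774 z 0.0801  Fu 4.57 Mn 1.213 14.4
x -0.0764 z 0.0801  Fu 3.62 Mn 1.346 14.5
x -0.0753 z 0.0800  Fu 4.71 Mn 1.283 14.6
x -0.0741 z 0.0797  Fu 4.54 Mn 1.348 14.7
x -0.0730 z 0.0796  Fu 4.23 Mn 1.283 14.8
x -0.0718 z 0.0794  Fu 4.25 Mn 1.285 14.9
x -0.0708 z 0.0794  Fu 3.98 Mn 1.373 15.0
```

The push force is now about 4.3 N (1.30 N m), against about 1.9 N free, so the nose may already be touching. I'll turn a small known amount further to check the slope.

```bash
python3 -m handwheel '[[[0,0,0,0,-0.006,0,0],[0,0,0,0,0,-0.04,0],[0,0,0,0,0,-0.045,0],[0,0,-1.254,0,0,-0.013,0],[0,0,-1.254,0,0,0,0],[0,0,-1.254,0,0,0,0],[0,0,-1.254,0,0,0,0],[0,0,-1.254,0,0,0,0],[0,0,-1.254,0,0,0,0],[0,0,-1.254,0,0,0,0],[0,0,0,0,0,0,0]]]'|sh f.sh
python3 go.py .5654 .0429 .1465
```

```text
tcp_pos: [0.5819, -0.0331, 0.1764] wrist_force: [-0.5, -0.2, -1.3] 
yaw -114.95 tilt [-0.002   0.0012] pos [ 0.5819 -0.0331  0.1764] J6 -37.5 t 16.1 F [-0.5 -0.2 -1.3] M [ 0.031 -0.105 -0.01 ]
to go [-0.0619  0.047   0.03  ]
```

```bash
python3 -m handwheel '[[[0,0,0,-0.031,0.0235,0.003,0],[0,0,0,-0.031,0.0235,0.003,0],[0,0,0,0,0,0,0],[0,0,0,0,0,0,0]]]'|sh f.sh
python3 - <<'E'
from h import *
im,s=snap('wrist','w5'); R=np.array(s['ee_rot'])
q=proj('wrist',s['tcp_pos']+R@[0,0,.0645],'w5')[0]; x,y=(q-[50,70]).astype(int); print(x,y)
cv2.imwrite('pics/c6.png',cv2.resize(im[y:y+75,x:x+100,::-1],(800,600),interpolation=cv2.INTER_CUBIC))
E
python3 go.py .5654 .0429 .1465
```

```text
tcp_pos: [0.5656, 0.0434, 0.1709] wrist_force: [0.3, -0.7, -0.7] 
275 183
yaw -114.99 tilt [-0.0007  0.0002] pos [0.5658 0.0427 0.1711] J6 -45.6 t 16.55 F [ 0.4  0.  -1.4] M [ 0.095 -0.099  0.012]
to go [-0.      0.0005  0.0246]
```

View pics/c6.png

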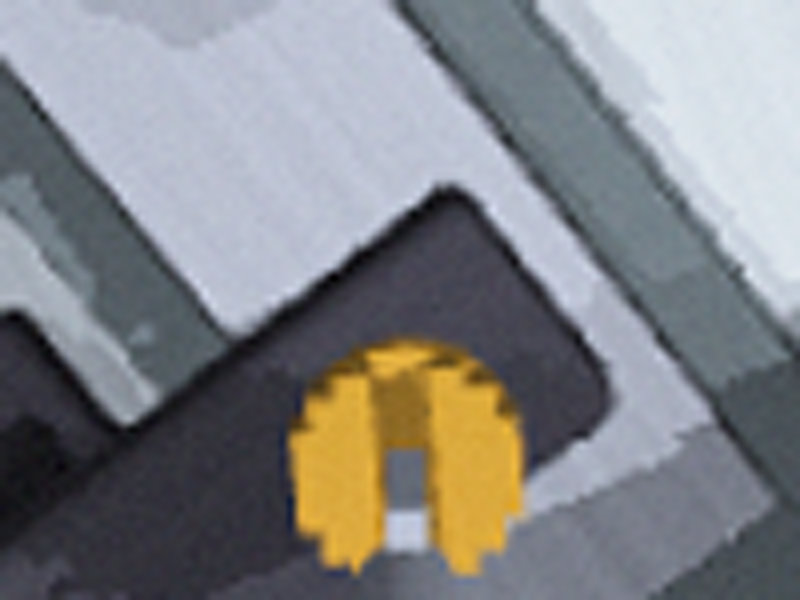

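The slot (crop columns 372–430 at the top, 385–435 at the bottom) leans about 3.5° from the blade, so the slot's yaw is about -111.5°. The screw has turned about 57°, roughly 1.9 mm. I'll insert and add 20°.

```bash
python3 -m handwheel '[[[0,0,-0.58,0,0.0001,0.01,0],[0,0,0,0,0,0.008,0],[0,0,0,0,0,0.004,0],[0,0,0,0,0,0.0025,0],[0,0,0,0,0,0,0]]]'|sh f.sh; python3 go.py .5654 .0429 .1465
python3 -m handwheel '[[[0,0,1.25,0,-0.0003,0,0],[0,0,1.25,0,-0.0003,0.0002,0],[0,0,1.25,0,-0.0003,0.0003,0],[0,0,1.25,0,-0.0003,0.0003,0],[0,0,0,0,0,0,0],[0,0,0,0,0,0,0]]]'|sh f.sh; python3 go.py .5654 .0429 .1465
```

```text
tcp_pos: [0.5658, 0.0421, 0.1464] wrist_force: [-0.3, -1.0, -1.0] 
yaw -111.52 tilt [-0.0011 -0.0003] pos [0.5658 0.0421 0.1464] J6 -42.1 t 17.05 F [-0.3 -1.  -1. ] M [ 0.11   0.189 -0.025]
to go [-0.0006  0.0007 -0.0001]
tcp_pos: [0.5662, 0.0418, 0.1459] wrist_force: [-2.7, 2.2, 0.2] 
yaw -141.31 tilt [-0.0019  0.    ] pos [0.5662 0.0418 0.1459] J6 -71.8 t 17.65 F [-2.7  2.2  0.2] M [0.63  0.939 0.023]
to go [-0.0001  0.0013 -0.0006]
```

```bash
python3 -m handwheel '[[[0,0,-1.37,0,0,0,0],[0,0,0,0,0,-0.015,0],[0,0,0,0,0,-0.018,0],[0,0,1.16,0,0,0,0],[0,0,1.16,0,0,0,0],[0,0,1.16,0,0,0,0],[0,0,1.16,0,0,0,0],[0,0,1.16,0,0,0,0],[0,0,0,0,-0.039,0,0],[0,0,0,0,-0.039,0,0],[0,0,0,0,0,0,0]]]'|sh f.sh
python3 go.py .583 -.034 .0795
```

```text
tcp_pos: [0.5845, -0.0379, 0.1795] wrist_force: [-0.8, -0.0, -1.5] 
yaw -168.13 tilt [ 0.0023 -0.001 ] pos [ 0.5845 -0.0379  0.1795] J6 -90.3 t 18.75 F [-0.8 -0.  -1.5] M [ 0.09  -0.137 -0.05 ]
to go [0.0009 0.0043 0.1   ]
```

```bash
python3 -m handwheel '[[[0,0,0,0,0,0.045,0],[0,0,0,0,0,0.035,0],[0,0,0,0,0,0.02,0],[0,0,0,0,0.003,0,0],[0,0,0,0,0,0,0],[0,0,0,0,0,0,0]]]'|sh f.sh; python3 m.py; python3 -m handwheel '[[[0,0,0,0,0,0,0]]]'>/dev/null; python3 m.py; python3 -m handwheel '[[[0,0,0,0,0,0,0]]]'>/dev/null; python3 m.py; echo push; python3 -m handwheel '[[[0,0,0,0,0.003,0,0],[0,0,0,0,0.003,0,0],[0,0,0,0,0.002,0,0]]]' >/dev/null; python3 m.py; python3 -m handwheel '[[[0,0,0,0,0.001,0,0]]]'>/dev/null; python3 m.py;python3 -m handwheel '[[[0,0,0,0,0.001,0,0]]]'>/dev/null; python3 m.py;python3 -m handwheel '[[[0,0,0,0,0.001,0,0]]]'>/dev/null; python3 m.py;python3 -m handwheel '[[[0,0,0,0,0.001,0,0]]]'>/dev/null; python3 m.py;python3 -m handwheel '[[[0,0,0,0,0.001,0,0]]]'>/dev/null; python3 m.py
```

```text
tcp_pos: [0.5842, -0.0311, 0.081] wrist_force: [-0.3, 0.4, -0.3] 
x -0.0747 z 0.0810  Fu -0.41 Mn -0.047 19.35
x -0.0747 z 0.0809  Fu 0.33 Mn 0.006 19.45
x -0.0747 z 0.0803  Fu 0.71 Mn -0.027 19.55
push
x -0.0672 z 0.0796  Fu 3.92 Mn 1.223 19.85
x -0.0661 z 0.0796  Fu 4.05 Mn 1.323 19.95
x -0.0652 z 0.0796  Fu 3.60 Mn 1.333 20.05
x -0.0640 z 0.0794  Fu 5.11 Mn 1.358 20.15
x -0.0629 z 0.0792  Fu 4.00 Mn 1.330 20.25
x -0.0618 z 0.0791  Fu 3.71 Mn 1.353 20.35
```

The force is unchanged (1.33 N m), so the block is still free and this is the free force. I'll turn a further 55° or so (at most about 4.6 N).

```bash
python3 -m handwheel '[[[0,0,0,0,-0.006,0,0],[0,0,0,0,0,-0.04,0],[0,0,0,0,0,-0.045,0],[0,0,-1.235,0,0,-0.013,0],[0,0,-1.235,0,0,0,0],[0,0,-1.235,0,0,0,0],[0,0,-1.235,0,0,0,0],[0,0,-1.235,0,0,0,0],[0,0,0,0,0,0,0]]]'|sh f.sh
python3 go.py .5659 .0426 .1455
```

```text
tcp_pos: [0.5805, -0.0242, 0.1762] wrist_force: [0.6, 0.6, -1.4] 
yaw -131.01 tilt [-0.0018  0.0012] pos [ 0.5805 -0.0242  0.1762] J6 -54.5 t 21.25 F [ 0.6  0.6 -1.4] M [ 0.124 -0.068 -0.04 ]
to go [-0.0409  0.0548  0.0308]
```

```bash
python3 -m handwheel '[[[0,0,0,-0.0205,0.0274,0.003,0],[0,0,0,-0.0204,0.0274,0.003,0],[0,0,0,0,0,0,0],[0,0,0,0,0,0,0]]]'|sh f.sh
python3 - <<'E'
from h import *
# slot vs blade columns by colour in wrist picture
im,s=snap('wrist','w6'); g=cv2.cvtColor(im,cv2.COLOR_RGB2HSV)
m=(g[...,0]>12)&(g[...,0]<32)&(g[...,1]>130)
for v in range(224,252,3):
    row=[]
    for c in range(306,346): row.append('.' if not m[v,c] else ('#' if g[v,c,2]>170 else 'o'))
    print(v,''.join(row))
E
python3 go.py .5659 .0426 .1455
```

```text
tcp_pos: [0.5661, 0.0428, 0.1707] wrist_force: [0.2, -0.0, 0.4] 
224 ........................................
227 .............ooo#######ooooo............
230 .........ooo########oo######ooo.........
233 .......o########ooooooo#########o.......
236 ......oo#########oooooo###########......
239 ......##########o.....o###########......
242 ......###########.....o###########......
245 ......###########.....oo##########......
248 ......###########.....oo########........
251 .........#######........########........
yaw -131.04 tilt [-0.0006  0.0002] pos [0.5664 0.0422 0.1708] J6 -61.6 t 21.7 F [-0.2 -0.1 -0.7] M [ 0.01  -0.092 -0.046]
to go [0.     0.0006 0.0253]
```

```bash
python3 -m handwheel '[[[0,0,0,0,0.0003,0.01,0],[0,0,0,0,0,0.008,0],[0,0,0,0,0,0.004,0],[0,0,0,0,0,0.003,0],[0,0,0,0,0,0,0]]]'|sh f.sh; python3 go.py .5659 .0426 .1455
python3 -m handwheel '[[[0,0,1.31,0,-0.0002,0,0],[0,0,1.31,0,-0.0002,0.0002,0],[0,0,1.31,0,-0.0002,0.0003,0],[0,0,1.31,0,-0.0002,0.0003,0],[0,0,1.31,0,-0.0002,0.0003,0],[0,0,1.31,0,-0.0002,0.0003,0],[0,0,1.31,0,-0.0002,0.0003,0],[0,0,1.31,0,-0.0002,0.0003,0],[0,0,0,0,0,0,0],[0,0,0,0,0,0,0]]]'|sh f.sh; python3 go.py .5659 .0426 .1455
```

```text
tcp_pos: [0.5661, 0.042, 0.1453] wrist_force: [0.6, 0.3, -0.9] 
yaw -131.01 tilt [-0.0012 -0.0004] pos [0.5661 0.042  0.1453] J6 -61.6 t 22.2 F [ 0.6  0.3 -0.9] M [ 0.115 -0.041 -0.004]
to go [-0.0004  0.0005 -0.0002]
tcp_pos: [0.5663, 0.0406, 0.1439] wrist_force: [-0.9, -0.9, -1.3] 
yaw 166.3 tilt [-0.0014 -0.0005] pos [0.5663 0.0406 0.1439] J6 -124.1 t 23.2 F [-0.9 -0.9 -1.3] M [-0.325  0.355 -0.015]
to go [ 0.0009  0.0019 -0.0016]
```

```bash
python3 -m handwheel '[[[0,0,-1.4,0,0,0,0],[0,0,0,0,0,-0.015,0],[0,0,0,0,0,-0.018,0],[0,0,-1.43,0,0,0,0],[0,0,-1.43,0,0,0,0],[0,0,0,0,-0.035,0,0],[0,0,0,0,-0.035,0,0],[0,0,0,0,0,0,0]]]'|sh f.sh
python3 go.py .582 -.0258 .0795
```

```text
tcp_pos: [0.5822, -0.0303, 0.1774] wrist_force: [0.1, -0.4, -0.6] 
yaw -168.37 tilt [ 0.0018 -0.0003] pos [ 0.5822 -0.0303  0.1774] J6 -91.3 t 24.0 F [ 0.1 -0.4 -0.6] M [ 0.056 -0.126 -0.015]
to go [-0.0006  0.0045  0.0979]
```

```bash
python3 -m handwheel '[[[0,0,0,0,0,0.045,0],[0,0,0,0,0,0.035,0],[0,0,0,0,0,0.018,0],[0,0,0,0,0.003,0,0],[0,0,0,0,0,0,0],[0,0,0,0,0,0,0]]]'|sh f.sh; python3 m.py; python3 -m handwheel '[[[0,0,0,0,0,0,0]]]'>/dev/null; python3 m.py; echo push; python3 -m handwheel '[[[0,0,0,0,0.003,0,0],[0,0,0,0,0.003,0,0],[0,0,0,0,0.001,0,0]]]' >/dev/null; python3 m.py; python3 -m handwheel '[[[0,0,0,0,0.001,0,0]]]'>/dev/null; python3 m.py;python3 -m handwheel '[[[0,0,0,0,0.001,0,0]]]'>/dev/null; python3 m.py;python3 -m handwheel '[[[0,0,0,0,0.001,0,0]]]'>/dev/null; python3 m.py;python3 -m handwheel '[[[0,0,0,0,0.001,0,0]]]'>/dev/null; python3 m.py;python3 -m handwheel '[[[0,0,0,0,0.001,0,0]]]'>/dev/null; python3 m.py
```

```text
tcp_pos: [0.582, -0.0241, 0.0809] wrist_force: [1.3, -1.0, -1.2] 
x -0.0673 z 0.0809  Fu 1.23 Mn 0.047 24.6
x -0.0675 z 0.0808  Fu -0.57 Mn -0.004 24.7
push
x -0.0610 z 0.0798  Fu 4.79 Mn 1.258 25.0
x -0.0602 z 0.0797  Fu 4.30 Mn 1.455 25.1
x -0.0592 z 0.0797  Fu 3.87 Mn 1.404 25.2
x -0.0580 z 0.0794  Fu 3.53 Mn 1.429 25.3
x -0.0569 z 0.0793  Fu 4.60 Mn 1.360 25.4
x -0.0557 z 0.0792  Fu 3.63 Mn 1.411 25.5
```

```bash
python3 -m handwheel '[[[0,0,0,0,-0.006,0,0],[0,0,0,0,0,-0.04,0],[0,0,0,0,0,-0.045,0],[0,0,1.385,0,0,-0.011,0],[0,0,1.385,0,0,0,0],[0,0,0,0,0.033,0,0],[0,0,0,0,0.032,0,0],[0,0,0,0,0,0,0]]]'|sh f.sh
python3 go.py .5665 .0408 .171
```

```text
tcp_pos: [0.5846, 0.0492, 0.1741] wrist_force: [0.7, -0.3, -0.8] 
yaw 175.26 tilt [-0.0011  0.0018] pos [0.5846 0.0492 0.1741] J6 -115.2 t 26.3 F [ 0.7 -0.3 -0.8] M [ 0.048 -0.213  0.023]
to go [ 0.0174 -0.0099  0.0031]
```

```bash
cat > slot.py <<'E'
from h import *
im,s=snap('wrist','w_%d'%(r.sense()['time_s']*100)); g=cv2.cvtColor(im,cv2.COLOR_RGB2HSV)
m=(g[...,0]>12)&(g[...,0]<32)&(g[...,1]>130)
for v in range(224,254,3): print(v,''.join('.' if not m[v,c] else ('#' if g[v,c,2]>170 else 'o') for c in range(302,350)))
E
python3 -m handwheel '[[[0,0,0,0.0174,-0.0099,0.003,0],[0,0,0,0,0,0,0],[0,0,0,0,0,0,0]]]'|sh f.sh; python3 slot.py; python3 go.py .5665 .0408 .1435
```

```text
tcp_pos: [0.5664, 0.0374, 0.1718] wrist_force: [0.7, -0.1, -0.8] 
224 ...........................oooo.................
227 ....................ooooo#######oooooo..........
230 .................ooo####oo##########o##o........
233 ...............o#########o##############oo......
236 ..............o############################.....
239 ..............o######.....#################.....
242 ...............######.....o################.....
245 ...............o#####.....#################.....
248 ................oo###.....##############o.......
251 ..................##........#########o..........
yaw 175.07 tilt [0.0001 0.0004] pos [0.5669 0.0375 0.172 ] J6 -115.0 t 26.65 F [ 0.4 -0.6 -0.8] M [ 0.037 -0.134  0.014]
to go [0.0007 0.0033 0.0285]
```

```bash
python3 -m handwheel '[[[0,0,0,0.0007,0.0034,0.002,0],[0,0,0,0,0,0,0],[0,0,0,0,0,0,0]]]'|sh f.sh; python3 - <<'E'
from h import *
im,s=snap('wrist','w8')
print(np.round(im[222:254:2,304:348,0]/10).astype(int).tolist().__str__().replace('], [','\n'))
x,y=275,184
cv2.imwrite('pics/c7.png',cv2.resize(im[y:y+75,x:x+100,::-1],(800,600),interpolation=cv2.INTER_CUBIC))
E
python3 go.py .5665 .0408 .1435
```

```text
tcp_pos: [0.5664, 0.0411, 0.1699] wrist_force: [-0.5, 0.0, -0.7] 
[[6, 6, 7, 7, 6, 7, 7, 7, 6, 6, 6, 7, 6, 6, 6, 6, 6, 6, 5, 5, 6, 6, 6, 5, 5, 5, 6, 6, 6, 6, 6, 6, 6, 5, 6, 3, 11, 14, 16, 15, 16, 16, 15, 16
8, 5, 6, 7, 7, 6, 7, 7, 6, 6, 6, 7, 7, 7, 6, 6, 6, 5, 6, 8, 8, 8, 7, 7, 6, 6, 5, 6, 6, 6, 6, 5, 6, 6, 6, 5, 6, 14, 16, 15, 16, 16, 15, 16
14, 7, 5, 6, 7, 7, 7, 6, 7, 6, 6, 7, 7, 7, 8, 10, 13, 15, 16, 17, 18, 17, 18, 18, 17, 15, 13, 10, 7, 6, 6, 6, 6, 6, 6, 6, 4, 7, 13, 16, 16, 16, 16, 16
18, 13, 4, 6, 7, 6, 7, 7, 7, 6, 6, 7, 11, 15, 14, 15, 14, 18, 19, 19, 19, 19, 19, 21, 18, 15, 14, 14, 16, 16, 12, 7, 5, 6, 6, 6, 5, 4, 12, 16, 16, 16, 15, 15
18, 16, 10, 5, 6, 7, 7, 7, 6, 9, 11, 14, 17, 20, 20, 20, 20, 15, 17, 18, 19, 19, 19, 21, 19, 20, 21, 21, 19, 15, 14, 14, 11, 5, 6, 6, 6, 5, 6, 12, 16, 16, 15, 15
18, 19, 15, 6, 5, 7, 7, 6, 6, 15, 17, 17, 17, 20, 21, 21, 22, 13, 17, 19, 19, 19, 20, 21, 18, 20, 21, 20, 20, 20, 21, 21, 19, 11, 8, 5, 6, 6, 4, 8, 14, 16, 16, 16
17, 18, 16, 13, 4, 5, 6, 8, 12, 19, 21, 21, 21, 20, 21, 20, 21, 15, 17, 18, 19, 19, 19, 21, 16, 20, 21, 21, 21, 21, 20, 2
[... 964 characters left out ...]
3, 14, 19, 18, 20, 21, 21, 21, 21, 21, 21, 21, 21, 19, 11, 6, 6, 7, 6, 6, 5, 2
11, 10, 9, 8, 8, 7, 7, 10, 20, 22, 21, 21, 21, 20, 21, 21, 21, 21, 18, 17, 17, 17, 17, 17, 20, 18, 21, 21, 21, 21, 21, 20, 20, 15, 7, 8, 7, 6, 6, 6, 7, 7, 6, 5
8, 8, 8, 8, 7, 8, 8, 8, 6, 3, 12, 19, 21, 21, 20, 21, 21, 21, 19, 16, 16, 16, 15, 15, 18, 20, 21, 21, 21, 21, 21, 21, 21, 18, 5, 6, 6, 6, 7, 6, 6, 7, 7, 6
7, 8, 8, 8, 8, 8, 8, 8, 8, 6, 8, 16, 20, 19, 19, 22, 17, 11, 11, 11, 12, 12, 12, 12, 11, 10, 13, 20, 21, 19, 15, 9, 7, 7, 4, 6, 7, 7, 6, 7, 7, 6, 7, 6]]
yaw 175.09 tilt [-0.0001  0.    ] pos [0.5664 0.0411 0.1699] J6 -115.4 t 27.0 F [-0.7  0.9 -0.7] M [ 0.026 -0.12   0.043]
to go [-0.0001 -0.0003  0.0264]
```

```bash
python3 -m handwheel '[[[0,0,0,0,-0.0003,0.01,0],[0,0,0,0,0,0.009,0],[0,0,0,0,0,0.005,0],[0,0,0,0,0,0.0025,0],[0,0,0,0,0,0,0]]]'|sh f.sh; python3 go.py .5659 .0426 .1435
python3 -m handwheel '[[[0,0,1.26,0,-0.0002,0,0],[0,0,1.26,0,-0.0003,0.0002,0],[0,0,1.26,0,-0.0003,0.0003,0],[0,0,1.26,0,-0.0003,0.0003,0],[0,0,1.26,0,-0.0003,0.0003,0],[0,0,1.26,0,-0.0003,0.0003,0],[0,0,1.26,0,-0.0003,0.0003,0],[0,0,0,0,0,0,0],[0,0,0,0,0,0,0]]]'|sh f.sh; python3 go.py .5659 .0426 .1455
```

```text
tcp_pos: [0.5661, 0.0406, 0.1431] wrist_force: [0.3, 0.4, -0.7] 
yaw 175.09 tilt [-0.0008 -0.0004] pos [0.5661 0.0406 0.1431] J6 -115.4 t 27.5 F [ 0.3  0.4 -0.7] M [ 0.071 -0.145 -0.009]
to go [ 0.0003  0.002  -0.0004]
tcp_pos: [0.5653, 0.0391, 0.1421] wrist_force: [-0.5, 0.9, -0.6] 
yaw 122.33 tilt [0.0003 0.0002] pos [0.5653 0.0391 0.1421] J6 -168.0 t 28.4 F [-0.5  0.9 -0.6] M [0.16  0.121 0.073]
to go [ 0.0026  0.0023 -0.0034]
```

```bash
python3 -m handwheel '[[[0,0,-1.4,0,0,0,0],[0,0,0,0,0,-0.015,0],[0,0,0,0,0,-0.018,0],[0,0,-1.275,0,0,0,0],[0,0,-1.275,0,0,0,0],[0,0,-1.275,0,0,0,0],[0,0,-1.275,0,0,0,0],[0,0,-1.275,0,0,0,0],[0,0,-1.275,0,0,0,0],[0,0,-1.275,0,0,0,0],[0,0,-1.275,0,0,0,0],[0,0,0,0,0,0,0]]]'|sh f.sh; python3 go.py .58 -.0205 .0795; python3 -m handwheel '[[[0,0,0,0,-0.03,0,0],[0,0,0,0,-0.03,0,0],[0,0,0,0,0,0,0]]]'|sh f.sh
python3 go.py .58 -.0205 .0795
```

```text
tcp_pos: [0.5655, 0.039, 0.175] wrist_force: [-0.1, -0.8, -1.4] 
yaw -168.14 tilt [0.0006 0.    ] pos [0.5655 0.039  0.175 ] J6 -98.5 t 29.6 F [-0.1 -0.8 -1.4] M [ 0.077 -0.126 -0.024]
to go [-0.0019 -0.0611  0.0955]
tcp_pos: [0.578, -0.0221, 0.1748] wrist_force: [0.1, 0.3, -1.7] 
yaw -168.51 tilt [ 0.0002 -0.0005] pos [ 0.578  -0.0221  0.1748] J6 -92.4 t 29.9 F [ 0.1  0.3 -1.7] M [ 0.062 -0.087 -0.013]
to go [-0.0023  0.0012  0.0953]
```

```bash
python3 -m handwheel '[[[0,0,0,-0.0023,-0.002,0.045,0],[0,0,0,0,0,0.035,0],[0,0,0,0,0,0.0155,0],[0,0,0,0,0.002,0,0],[0,0,0,0,0,0,0],[0,0,0,0,0,0,0]]]'|sh f.sh; python3 m.py; python3 -m handwheel '[[[0,0,0,0,0,0,0]]]'>/dev/null; python3 m.py; echo push; python3 -m handwheel '[[[0,0,0,0,0.003,0,0],[0,0,0,0,0.002,0,0],[0,0,0,0,0.001,0,0]]]' >/dev/null; python3 m.py; python3 -m handwheel '[[[0,0,0,0,0.001,0,0]]]'>/dev/null; python3 m.py;python3 -m handwheel '[[[0,0,0,0,0.001,0,0]]]'>/dev/null; python3 m.py;python3 -m handwheel '[[[0,0,0,0,0.001,0,0]]]'>/dev/null; python3 m.py;python3 -m handwheel '[[[0,0,0,0,0.001,0,0]]]'>/dev/null; python3 m.py;python3 -m handwheel '[[[0,0,0,0,0.001,0,0]]]'>/dev/null; python3 m.py
```

```text
tcp_pos: [0.581, -0.0188, 0.081] wrist_force: [-0.4, -0.4, -0.8] 
x -0.0619 z 0.0810  Fu 0.32 Mn -0.017 30.5
x -0.0620 z 0.0809  Fu 0.58 Mn -0.042 30.6
push
x -0.0559 z 0.0797  Fu 0.20 Mn -0.060 30.9
x -0.0555 z 0.0797  Fu 4.59 Mn 1.520 31.0
x -0.0551 z 0.0797  Fu 6.58 Mn 2.091 31.1
x -0.0544 z 0.0797  Fu 6.00 Mn 2.063 31.2
x -0.0535 z 0.0797  Fu 5.60 Mn 2.047 31.3
x -0.0525 z 0.0797  Fu 6.26 Mn 2.072 31.4
```

The force is now about 1.5 times free (N about 1.5–2.2 N). I'll add about 13° with the driver inserted half a turn round, to keep joint 6 in range.

```bash
python3 -m handwheel '[[[0,0,0,0,-0.006,0,0],[0,0,0,0,0,-0.04,0],[0,0,0,0,0,-0.045,0],[0,0,-1.417,0,0,-0.011,0],[0,0,-1.417,0,0,0,0],[0,0,-1.417,0,0,0,0],[0,0,-1.417,0,0,0,0],[0,0,-1.417,0,0,0,0],[0,0,-1.417,0,0,0,0],[0,0,-1.417,0,0,0,0],[0,0,-1.417,0,0,0,0],[0,0,-1.417,0,0,0,0]]]'|sh f.sh;  python3 -m handwheel '[[[0,0,-1.417,0,0,0,0],[0,0,-1.417,0,0,0,0],[0,0,-1.417,0,0,0,0],[0,0,-1.417,0,0,0,0],[0,0,-1.417,0,0,0,0],[0,0,0,0,0,0,0]]]'|sh f.sh
python3 go.py .5631 .0425 .1695
```

```text
tcp_pos: [0.5785, -0.0142, 0.175] wrist_force: [0.4, 0.6, -0.8] 
tcp_pos: [0.5786, -0.0142, 0.1751] wrist_force: [-0.3, -0.5, -1.4] 
yaw -49.23 tilt [-0.0005  0.0006] pos [ 0.5786 -0.0142  0.1751] J6 26.2 t 33.2 F [-0.3 -0.5 -1.4] M [ 0.016 -0.009 -0.049]
to go [-0.0531 -0.0253  0.0056]
```

```bash
python3 -m handwheel '[[[0,0,0,-0.0265,-0.0127,0,0],[0,0,0,-0.0265,-0.0127,0.003,0],[0,0,0,0,0,0,0],[0,0,0,0,0,0,0],[0,0,0,0,0,0,0]]]'|sh f.sh;  python3 go.py .5631 .0425 .1425; python3 - <<'E'
from h import *
im,s=snap('wrist','w9')
print(np.round(im[226:254:2,308:344,0]/10).astype(int).tolist().__str__().replace('], [','\n'))
E
```

```text
tcp_pos: [0.5635, 0.042, 0.1724] wrist_force: [0.2, -0.4, -1.5] 
yaw -49.3 tilt [0.     0.0001] pos [0.5635 0.042  0.1724] J6 20.0 t 33.7 F [ 0.2 -0.4 -1.5] M [-0.01  -0.016  0.011]
to go [-0.0006 -0.      0.0299]
[[5, 6, 5, 5, 5, 5, 5, 5, 5, 5, 6, 7, 9, 12, 12, 12, 12, 13, 13, 13, 11, 10, 9, 8, 7, 8, 7, 8, 8, 8, 7, 7, 6, 6, 6, 6
5, 6, 5, 5, 6, 5, 5, 6, 8, 10, 10, 10, 10, 17, 18, 17, 17, 17, 16, 17, 12, 10, 10, 10, 12, 12, 9, 7, 7, 7, 7, 8, 7, 7, 7, 8
5, 5, 5, 6, 5, 6, 7, 10, 16, 21, 21, 20, 19, 21, 18, 17, 17, 17, 16, 17, 21, 22, 22, 23, 17, 9, 10, 10, 8, 6, 8, 7, 7, 8, 7, 8
5, 6, 6, 4, 5, 11, 13, 13, 17, 22, 22, 22, 22, 19, 22, 20, 17, 17, 17, 17, 20, 22, 23, 22, 21, 21, 21, 21, 20, 12, 7, 8, 7, 7, 7, 7
5, 5, 5, 5, 9, 20, 23, 23, 23, 22, 22, 22, 23, 17, 16, 17, 17, 17, 17, 17, 18, 22, 22, 22, 22, 22, 23, 21, 16, 12, 11, 8, 7, 7, 8, 7
7, 5, 5, 9, 9, 17, 21, 23, 22, 22, 22, 22, 23, 18, 17, 17, 17, 17, 16, 14, 19, 22, 22, 22, 22, 22, 22, 23, 23, 23, 24, 11, 7, 8, 7, 7
7, 7, 6, 19, 22, 22, 22, 22, 22, 22, 22, 22, 22, 20, 22, 20, 17, 18, 17, 17, 18, 22, 22, 22, 22, 22, 22, 22, 22, 23, 2
[... 270 characters left out ...]
 8, 7, 6, 7
8, 7, 6, 13, 21, 22, 22, 22, 22, 22, 22, 22, 22, 21, 19, 13, 8, 9, 9, 10, 15, 20, 22, 22, 22, 22, 22, 22, 22, 22, 23, 16, 9, 6, 7, 8
12, 12, 18, 14, 21, 22, 22, 22, 22, 22, 22, 22, 22, 23, 18, 11, 8, 8, 8, 9, 12, 20, 22, 22, 22, 22, 22, 23, 22, 23, 23, 17, 10, 6, 8, 11
12, 12, 12, 12, 21, 23, 23, 22, 22, 22, 22, 22, 22, 22, 20, 15, 15, 17, 20, 19, 17, 19, 22, 22, 22, 22, 22, 22, 22, 16, 10, 8, 7, 8, 11, 12
12, 12, 11, 12, 13, 11, 16, 21, 22, 22, 22, 22, 22, 23, 20, 15, 14, 14, 18, 20, 20, 20, 22, 22, 22, 23, 22, 23, 23, 14, 6, 6, 9, 10, 11, 12
13, 11, 12, 11, 12, 12, 15, 19, 22, 21, 22, 23, 21, 13, 8, 9, 10, 10, 10, 10, 10, 10, 16, 22, 22, 21, 15, 7, 5, 5, 6, 10, 11, 10, 10, 12]]
```

```bash
python3 -m handwheel '[[[0,0,0,-0.0004,-0.0003,0.012,0],[0,0,0,0,0,0.01,0],[0,0,0,0,0,0.005,0],[0,0,0,0,0,0.003,0],[0,0,0,0,0,0,0]]]'|sh f.sh; python3 go.py .5631 .0425 .1425
python3 -m handwheel '[[[0,0,1.19,0,-0.0003,0,0],[0,0,1.19,0,-0.0003,0.0002,0],[0,0,1.19,0,-0.0003,0.0002,0],[0,0,0,0,0,0,0],[0,0,0,0,0,0,0]]]'|sh f.sh; python3 go.py .5631 .0425 .1425
```

```text
tcp_pos: [0.5631, 0.0426, 0.1418] wrist_force: [0.1, 0.5, -1.1] 
yaw -49.22 tilt [-0.0012 -0.0006] pos [0.5631 0.0426 0.1418] J6 20.0 t 34.25 F [ 0.1  0.5 -1.1] M [ 0.025 -0.075  0.01 ]
to go [ 0.0001  0.0001 -0.0007]
tcp_pos: [0.564, 0.0432, 0.1419] wrist_force: [0.3, -0.9, -2.9] 
yaw -70.48 tilt [-0.0002 -0.0001] pos [0.564  0.0432 0.1419] J6 -1.3 t 34.75 F [ 0.3 -0.9 -2.9] M [-0.095 -0.197  0.099]
to go [ 0.0004  0.0011 -0.0006]
```

```bash
python3 -m handwheel '[[[0,0,-1.4,0,0,0,0],[0,0,0,0,0,-0.015,0],[0,0,0,0,0,-0.018,0],[0,0,1.358,0,0,0,0],[0,0,1.358,0,0,0,0],[0,0,1.358,0,0,0,0],[0,0,1.358,0,0,0,0],[0,0,1.358,0,0,0,0],[0,0,1.358,0,0,0,0],[0,0,1.358,0,0,0,0],[0,0,1.358,0,0,0,0],[0,0,1.358,0,0,0,0]]]'|sh f.sh; python3 -m handwheel '[[[0,0,1.358,0,0,0,0],[0,0,1.358,0,0,0,0],[0,0,1.358,0,0,0,0],[0,0,1.358,0,0,0,0],[0,0,0,0,-0.03,0,0],[0,0,0,0,-0.03,0,0],[0,0,0,0,0,0,0],[0,0,0,0,0,0,0]]]'|sh f.sh
python3 go.py .5792 -.0156 .0795
```

```text
tcp_pos: [0.5641, 0.0434, 0.1753] wrist_force: [-0.7, -0.4, -0.0] 
tcp_pos: [0.5764, -0.0158, 0.175] wrist_force: [-0.0, 0.4, -0.6] 
yaw -168.16 tilt [0.0001 0.0002] pos [ 0.5764 -0.0158  0.175 ] J6 -92.7 t 36.75 F [-0.   0.4 -0.6] M [ 0.08  -0.16  -0.027]
to go [-0.0028 -0.0004  0.0955]
```

```bash
python3 -m handwheel '[[[0,0,0,-0.0026,-0.004,0.045,0],[0,0,0,0,0,0.035,0],[0,0,0,0,0,0.0155,0],[0,0,0,0,0.003,0,0],[0,0,0,0,0,0,0],[0,0,0,0,0,0,0]]]'|sh f.sh; python3 m.py; python3 -m handwheel '[[[0,0,0,0,0,0,0]]]'>/dev/null; python3 m.py; echo push; python3 -m handwheel '[[[0,0,0,0,0.003,0,0],[0,0,0,0,0.002,0,0],[0,0,0,0,0.001,0,0]]]' >/dev/null; python3 m.py; python3 -m handwheel '[[[0,0,0,0,0.001,0,0]]]'>/dev/null; python3 m.py;python3 -m handwheel '[[[0,0,0,0,0.001,0,0]]]'>/dev/null; python3 m.py;python3 -m handwheel '[[[0,0,0,0,0.001,0,0]]]'>/dev/null; python3 m.py;python3 -m handwheel '[[[0,0,0,0,0.001,0,0]]]'>/dev/null; python3 m.py
```

```text
tcp_pos: [0.5804, -0.015, 0.0812] wrist_force: [0.2, -0.5, 0.2] 
x -0.0582 z 0.0812  Fu 0.55 Mn -0.038 37.35
x -0.0584 z 0.0810  Fu -0.72 Mn -0.009 37.45
push
x -0.0526 z 0.0799  Fu 3.40 Mn 0.945 37.75
x -0.0524 z 0.0799  Fu 5.51 Mn 1.844 37.85
x -0.0519 z 0.0799  Fu 6.47 Mn 2.439 37.95
x -0.0512 z 0.0799  Fu 6.35 Mn 2.361 38.05
x -0.0503 z 0.0799  Fu 7.68 Mn 2.388 38.15
```

The push is now about 1.78 times free, which is inside the wanted band. Now I'll return the driver.

```bash
python3 -m handwheel '[[[0,0,0,0,-0.006,0,0],[0,0,0,0,0,-0.045,0],[0,0,0,0,0,-0.045,0],[0,0,-1.39,0,0,-0.02,0],[0,0,-1.39,0,0,0,0],[0,0,-1.39,0,0,0,0],[0,0,-1.39,0,0,0,0],[0,0,-1.39,0,0,0,0],[0,0,-1.39,0,0,0,0],[0,0,-1.39,0,0,0,0],[0,0,-1.39,0,0,0,0],[0,0,-1.39,0,0,0,0]]]'|sh f.sh; python3 -m handwheel '[[[0,0,-1.39,0,0,0,0],[0,0,-1.39,0,0,0,0],[0,0,-1.39,0,0,0,0],[0,0,-1.39,0,0,0,0],[0,0,-1.39,0,0,0,0],[0,0,-1.39,0,0,0,0],[0,0,-1.39,0,0,0,0],[0,0,-1.39,0,0,0,0],[0,0,-1.39,0,0,0,0],[0,0,-1.39,0,0,0,0],[0,0,0,0,0,0,0]]]'|sh f.sh
python3 go.py .5286 -.327 .19
```

```text
tcp_pos: [0.578, -0.0117, 0.1891] wrist_force: [-0.3, -0.3, -1.1] 
tcp_pos: [0.5781, -0.0117, 0.1891] wrist_force: [-0.8, 0.1, -0.6] 
yaw -9.72 tilt [-0.0006  0.0007] pos [ 0.5781 -0.0117  0.1891] J6 65.5 t 40.45 F [-0.8  0.1 -0.6] M [-0.03  -0.007  0.022]
to go [ 0.0044  0.3191 -0.0011]
```

```bash
python3 -m handwheel '[[[0,0,0,0.0006,0.0455,0,0],[0,0,0,0.0006,0.0455,0,0],[0,0,0,0.0006,0.0455,0,0],[0,0,0,0.0006,0.0455,0,0],[0,0,0,0.0006,0.0455,0,0],[0,0,0,0.0006,0.0455,0,0],[0,0,0,0.0006,0.0455,0,0],[0,0,0,0,0,0,0],[0,0,0,0,0,0,0],[0,0,0,0,0,0,0]]]'|sh f.sh; python3 go.py .5286 -.327 .1275
python3 - <<'E'
from h import *
im,s=snap('wrist','w10'); cv2.imwrite('pics/c8.png',cv2.resize(im[160:280,245:405,::-1],(800,600),interpolation=cv2.INTER_CUBIC))
E
```

```text
tcp_pos: [0.5289, -0.3258, 0.1892] wrist_force: [-0.1, -0.9, -0.6] 
yaw -9.75 tilt [-0.0003  0.0006] pos [ 0.5289 -0.3258  0.1892] J6 97.0 t 41.45 F [-0.1 -0.9 -0.6] M [-0.01  -0.005  0.02 ]
to go [-0.      0.0012  0.0617]
```

View pics/c8.png

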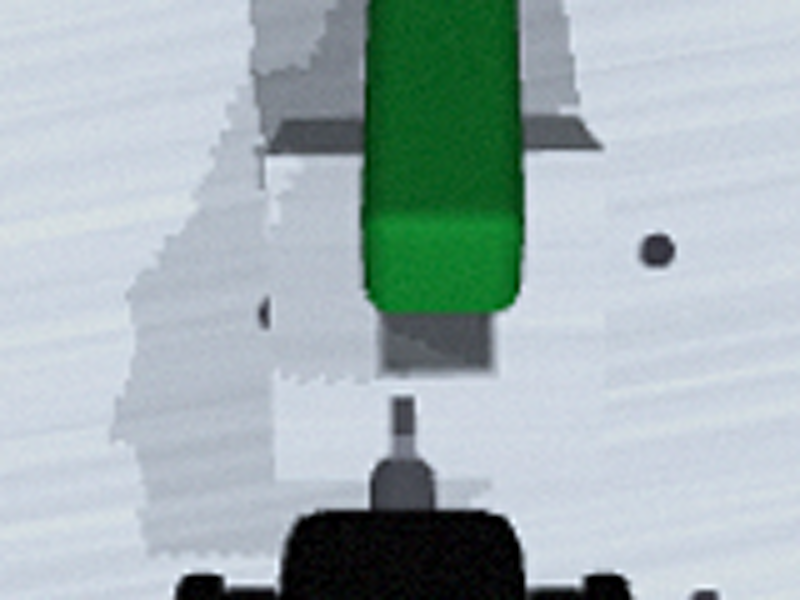

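The hole (crop columns 380–495, lower edge at row 372) lies a few mm to the right of the driver (column 403). I'll compute the shift to its centre.

```bash
python3 - <<'E'
from h import *
d=np.load('pics/w10.npz')
f=lambda u,v,z:(d['R'].T@(onz('wrist',245+u/5,160+v/5,z,'w10')-d['p'])).round(4)
print('hole edges',f(380,372,.05),f(495,372,.05),'stand corners',f(268,150,.05),f(603,150,.05),'blade end',f(403,398,d['p'][2]-.0645))
E
```

```text
hole edges [-0.0065 -0.004   0.1392] [-0.0066  0.0153  0.1392] stand corners [ 0.031  -0.0222  0.1392] [0.0311 0.0326 0.1392] blade end [ 0.0101 -0.0002  0.0645]
```

```bash
python3 -m handwheel '[[[0,0,0,0,0.0052,0,0],[0,0,0,0,0,0,0],[0,0,0,0,0,0.04,0],[0,0,0,0,0,0.03,0],[0,0,0,0,0,0.025,0],[0,0,0,0,0,0.015,0],[0,0,0,0,0,0,0]]]'|sh f.sh; python3 go.py .5286 -.327 .0705;
```

```text
tcp_pos: [0.5266, -0.3306, 0.0768] wrist_force: [-0.4, 0.4, -1.0] 
yaw -9.69 tilt [-0.0049  0.0021] pos [ 0.5266 -0.3306  0.0768] J6 97.6 t 42.2 F [-0.4  0.4 -1. ] M [ 0.017  0.042 -0.045]
to go [ 0.0014 -0.0039  0.0063]
```

```bash
python3 -m handwheel '[[[0,0,0,0,0,0.003,0],[0,0,0,0,0,0.002,0],[0,0,0,0,0,0,0],[0,0,0,0,0,0,0]]]'|sh f.sh; python3 -m handwheel '[[[0,0,0,0,0,0.0008,0],[0,0,0,0,0,0,0]]]'|sh f.sh;python3 -m handwheel '[[[0,0,0,0,0,0.0008,0],[0,0,0,0,0,0,0]]]'|sh f.sh; python3 go.py .5286 -.327 .0695
```

```text
tcp_pos: [0.5284, -0.3319, 0.0753] wrist_force: [-0.5, -0.2, -0.8] 
tcp_pos: [0.528, -0.3317, 0.0739] wrist_force: [0.0, 0.3, 0.8] 
tcp_pos: [0.5279, -0.3317, 0.0728] wrist_force: [0.5, 0.5, -1.0] 
yaw -9.7 tilt [-0.0001  0.0001] pos [ 0.5279 -0.3317  0.0728] J6 97.6 t 43.0 F [ 0.5  0.5 -1. ] M [ 0.021  0.038 -0.007]
to go [-0.0001 -0.0047  0.0033]
```

```bash
python3 -m handwheel '[[[0,0,0,0,0,0.001,0],[0,0,0,0,0,0,0]]]'|sh f.sh; python3 -m handwheel '[[[0,0,0,0,0,0.001,0],[0,0,0,0,0,0,0]]]'|sh f.sh;python3 -m handwheel '[[[0,0,0,0,0,0.0008,0],[0,0,0,0,0,0,0],[0,0,0,0,0,0,0]]]'|sh f.sh
```

```text
tcp_pos: [0.5279, -0.3317, 0.0717] wrist_force: [0.2, -0.3, -1.0] 
tcp_pos: [0.5279, -0.3316, 0.0707] wrist_force: [-0.5, -0.2, -0.7] 
tcp_pos: [0.528, -0.3317, 0.07] wrist_force: [0.0, 0.6, -1.2]
```

Just above its seat. I'll release and lift straight up.

```bash
python3 -m handwheel '[[[0,0,0,0,0,0,0.05],[0,0,0,0,0,0,0.05],[0,0,0,0,0,0,0.05],[0,0,0,0,0,0,0.05],[0,0,0,0,0,0,0.05],[0,0,0,0,0,-0.02,0.05],[0,0,0,0,0,-0.04,0.05],[0,0,0,0,0,-0.045,0.05],[0,0,0,0,0,-0.045,0.05],[0,0,0,0,0,-0.03,0.05],[0,0,0,0,0,0,0.05]]]'
python3 - <<'E'
from h import *
im,s=snap('wrist','w11'); si,_=snap('side','s11')
hsv=cv2.cvtColor(si,cv2.COLOR_RGB2HSV); b0=cv2.imread('pics/side0.png')[:,:,::-1]
for n,i in (('before',b0),('now',si)):
    c=i[310:365,380:410].max(2)<60; v,u=np.nonzero(c); print(n,len(u),u.mean().round(1),v.min(),v.max(),u.min(),u.max())
E
python3 go.py .5 -.3 .3
```

```text
time_s: 44.8
tcp_pos: [0.5302, -0.333, 0.2564]
ee_rot: [[0.986, -0.168, 0.011], [-0.168, -0.986, -0.005], [0.011, 0.003, -1.0]]
wrist_force: [0.4, -0.6, -0.1]
gripper_width: 0.579
gripper_force: 0.0
before 661 13.8 11 50 4 26
now 657 13.3 12 51 3 24
yaw -9.7 tilt [0.0015 0.0002] pos [ 0.528  -0.3315  0.2506] J6 97.6 t 44.9 F [-0.9  0.2 -0.1] M [ 0.041  0.028 -0.021]
to go [-0.0328 -0.0263 -0.0494]
```

The black handle's outline in the side view matches the start (661 px before, 657 now, same height), so the driver is seated upright. Handing in.

```bash
python3 -c "
from station import r
print(r.finish_job())"
```

```text
the job is handed in; nothing more can be done
None
```

I handed the job in at about 45 s, though no verdict came back: the block is about 8 mm past the nose by my estimate, the screw is set so sliding takes about 1.8 times the free force, and the driver is upright in its stand and released.

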